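# Put the spanners away on the keypad tool rack and lock it

## Task

Put the spanners away on the bench's sloping tool rack. First wake the rack by pressing the large round key on its key panel; then hang every loose spanner on the bench by its ring end, one to a peg, pushed home so that the ring lies against the sloping face; and then lock the rack by pressing, seen from the robot's side, the right, the left, the middle and again the right key of the far row, in that order, and last the square key, which must be held down for two seconds. Press each key fully down, one at a time, and let it come up again; never press the small key in the middle of the near row, leave the other things on the bench where they are, and at the end every spanner must still hang.

Things in the scene. Friction and masses are not known exactly. Their poses are not given: they have to be found in the camera images.
- spanner1: steel combination spanner, 142 x 13 mm thick, 130 g, flat on the bench, ring end away from robot within 20 deg of +x; may be absent; all alike. Origin: centre of ring hole, mid-thickness. x: out through the ring; z: square to flat faces; y: across. Hole 20, ring 32 wide. Handle 14 wide, 9 thick, x -95 to -14; take it at x = -55, near its mass centre. Open jaw, 32 wide, ends at -126
- spanner2: steel combination spanner, 142 x 13 mm thick, 130 g, flat on the bench, ring end away from robot within 20 deg of +x; may be absent; all alike. Origin: centre of ring hole, mid-thickness. x: out through the ring; z: square to flat faces; y: across. Hole 20, ring 32 wide. Handle 14 wide, 9 thick, x -95 to -14; take it at x = -55, near its mass centre. Open jaw, 32 wide, ends at -126
- spanner3: steel combination spanner, 142 x 13 mm thick, 130 g, flat on the bench, ring end away from robot within 20 deg of +x; may be absent; all alike. Origin: centre of ring hole, mid-thickness. x: out through the ring; z: square to flat faces; y: across. Hole 20, ring 32 wide. Handle 14 wide, 9 thick, x -95 to -14; take it at x = -55, near its mass centre. Open jaw, 32 wide, ends at -126
- spanner4: steel combination spanner, 142 x 13 mm thick, 130 g, flat on the bench, ring end away from robot within 20 deg of +x; may be absent; all alike. Origin: centre of ring hole, mid-thickness. x: out through the ring; z: square to flat faces; y: across. Hole 20, ring 32 wide. Handle 14 wide, 9 thick, x -95 to -14; take it at x = -55, near its mass centre. Open jaw, 32 wide, ends at -126
- spanner5: steel combination spanner, 142 x 13 mm thick, 130 g, flat on the bench, ring end away from robot within 20 deg of +x; may be absent; all alike. Origin: centre of ring hole, mid-thickness. x: out through the ring; z: square to flat faces; y: across. Hole 20, ring 32 wide. Handle 14 wide, 9 thick, x -95 to -14; take it at x = -55, near its mass centre. Open jaw, 32 wide, ends at -126
- peg1: steel peg 1 of 5 on the rack, counted from the left as seen from the robot: 10 mm thick, 35 mm long, tapered tip, pegs 50 mm apart. Origin: centre of its foot on the sloping face. Own z runs out along the peg (square to the face, towards the robot and 45 deg up), x up the slope, y to the left along the rack. With a ring home on it, the hole's centre is 7 to 9 mm from the origin
- peg2: steel peg 2 of 5 on the rack, counted from the left as seen from the robot: 10 mm thick, 35 mm long, tapered tip, pegs 50 mm apart. Origin: centre of its foot on the sloping face. Own z runs out along the peg (square to the face, towards the robot and 45 deg up), x up the slope, y to the left along the rack. With a ring home on it, the hole's centre is 7 to 9 mm from the origin
- peg3: steel peg 3 of 5 on the rack, counted from the left as seen from the robot: 10 mm thick, 35 mm long, tapered tip, pegs 50 mm apart. Origin: centre of its foot on the sloping face. Own z runs out along the peg (square to the face, towards the robot and 45 deg up), x up the slope, y to the left along the rack. With a ring home on it, the hole's centre is 7 to 9 mm from the origin
- peg4: steel peg 4 of 5 on the rack, counted from the left as seen from the robot: 10 mm thick, 35 mm long, tapered tip, pegs 50 mm apart. Origin: centre of its foot on the sloping face. Own z runs out along the peg (square to the face, towards the robot and 45 deg up), x up the slope, y to the left along the rack. With a ring home on it, the hole's centre is 7 to 9 mm from the origin
- peg5: steel peg 5 of 5 on the rack, counted from the left as seen from the robot: 10 mm thick, 35 mm long, tapered tip, pegs 50 mm apart. Origin: centre of its foot on the sloping face. Own z runs out along the peg (square to the face, towards the robot and 45 deg up), x up the slope, y to the left along the rack. With a ring home on it, the hole's centre is 7 to 9 mm from the origin
- rack: fixed grey sheet-steel rack, 272 mm wide, origin at the centre of its underside, x away from the robot. Its face slopes up away from the robot at 45 deg and reaches 25 mm above and 125 mm below the pegs' feet along the slope; lower edge 30 mm, pegs' feet 118 mm above the bench. A spanner goes on ring up-slope, handle down-slope, flat to the face, and stays so
- panel: fixed box 125 (x) x 180 (y) x 30 mm, black top, six white spring keys proud of black collars. Origin: centre of underside; x away from robot, y left. Key tops (mm), 48 above bench, moving straight down: far row, 22 mm round: left (28,54), middle (28,0), right (28,-54); near row: 36 mm round wake (-28,54), 22 mm round, not to press (-28,0), 34 mm square lock (-28,-54)
- key_wake (a joint): large round wake key, near row, left: travel of the key in m, 0 up, 0.006 fully down, counts as pressed beyond 0.0045; springs back. Spring: 1.5 N to start, 5 N at full travel
- key_left (a joint): left key of the far row: travel of the key in m, 0 up, 0.006 fully down, counts as pressed beyond 0.0045; springs back. Spring: 1.5 N to start, 5 N at full travel
- key_middle (a joint): middle key of the far row: travel of the key in m, 0 up, 0.006 fully down, counts as pressed beyond 0.0045; springs back. Spring: 1.5 N to start, 5 N at full travel
- key_right (a joint): right key of the far row: travel of the key in m, 0 up, 0.006 fully down, counts as pressed beyond 0.0045; springs back. Spring: 1.5 N to start, 5 N at full travel
- key_lock (a joint): square lock key, near row, right: travel of the key in m, 0 up, 0.006 fully down, counts as pressed beyond 0.0045; springs back. Spring: 1.5 N to start, 5 N at full travel
- key_spare (a joint): small key in the middle of the near row, not to be pressed: travel of the key in m, 0 up, 0.006 fully down, counts as pressed beyond 0.0045; springs back. Spring: 1.5 N to start, 5 N at full travel
- socket_a: steel socket, 26 mm wide, 36 mm high, a bystander to be left alone; origin on its underside
- socket_b: steel socket, 25 mm wide, 30 mm high, a bystander to be left alone; origin on its underside
- bolt: hexagon bolt standing on its head, 22 mm wide, 30 mm high, a bystander to be left alone; origin on its underside
- spraycan: spray can, 60 mm wide, 190 mm high, a bystander to be left alone; origin on its underside
- dish: steel parts dish, 110 mm wide, 35 mm high, a bystander to be left alone; origin on its underside
- screwdriver: screwdriver lying on the bench, a bystander to be left alone; origin on its underside
Things that resemble listed ones, but are neither listed nor needed, are in the scene too. What is shaped like the spanner3 but blue or red is not meant.

How it is judged:
On the way, in this order (a step that is already met when the one before it is completed fails the run):
1. the large round wake key is pressed fully down, alone (value of joint key_wake above 0.0045 m and value of joint each of key_left, key_middle, key_right, key_lock, key_spare below 0.002 m), for 0.05 s.
2. every spanner present hangs on a peg of its own, its ring against the face, and is let go ((distance between spanner1 and peg1 below 0.014 m or distance between spanner1 and peg2 below 0.014 m or distance between spanner1 and peg3 below 0.014 m or distance between spanner1 and peg4 below 0.014 m or distance between spanner1 and peg5 below 0.014 m) and (distance between spanner2 and peg1 below 0.014 m or distance between spanner2 and peg2 below 0.014 m or distance between spanner2 and peg3 below 0.014 m or distance between spanner2 and peg4 below 0.014 m or distance between spanner2 and peg5 below 0.014 m) and (distance between spanner3 and peg1 below 0.014 m or distance between spanner3 and peg2 below 0.014 m or distance between spanner3 and peg3 below 0.014 m or distance between spanner3 and peg4 below 0.014 m or distance between spanner3 and peg5 below 0.014 m) and (distance between spanner4 and peg1 below 0.014 m or distance between spanner4 and peg2 below 0.014 m or distance between spanner4 and peg3 below 0.014 m or distance between spanner4 and peg4 below 0.014 m or distance between spanner4 and peg5 below 0.014 m) and (distance between spanner5 and peg1 below 0.014 m or distance between spanner5 and peg2 below 0.014 m or distance between spanner5 and peg3 below 0.014 m or distance between spanner5 and peg4 below 0.014 m or distance between spanner5 and peg5 below 0.014 m) and contact force between the fingers and spanner1 below 0.1 N and contact force between the fingers and spanner2 below 0.1 N and contact force between the fingers and spanner3 below 0.1 N and contact force between the fingers and spanner4 below 0.1 N and contact force between the fingers and spanner5 below 0.1 N), for 0.2 s.
3. then the right key of the far row is pressed fully down, alone (value of joint key_right above 0.0045 m and value of joint each of key_wake, key_left, key_middle, key_lock, key_spare below 0.002 m), for 0.05 s.
4. then the left key of the far row is pressed fully down, alone (value of joint key_left above 0.0045 m and value of joint each of key_wake, key_middle, key_right, key_lock, key_spare below 0.002 m), for 0.05 s.
5. then the middle key of the far row is pressed fully down, alone (value of joint key_middle above 0.0045 m and value of joint each of key_wake, key_left, key_right, key_lock, key_spare below 0.002 m), for 0.05 s.
6. then the right key of the far row is pressed fully down, alone (all of step 3), for 0.05 s.
7. then the square lock key is held fully down, alone, for two seconds (1.8 s count) (value of joint key_lock above 0.0045 m and value of joint each of key_wake, key_left, key_middle, key_right, key_spare below 0.002 m), for 1.8 s.
At the end, for the whole second after the job is handed in: every spanner present hangs at rest by its ring, one to a peg (hole centre within 14 mm of the foot of a peg, which only a ring over the peg and against the face can reach), and all keys are up again (within 1.5 mm) ((distance between spanner1 and peg1 below 0.014 m or distance between spanner1 and peg2 below 0.014 m or distance between spanner1 and peg3 below 0.014 m or distance between spanner1 and peg4 below 0.014 m or distance between spanner1 and peg5 below 0.014 m) and (distance between spanner2 and peg1 below 0.014 m or distance between spanner2 and peg2 below 0.014 m or distance between spanner2 and peg3 below 0.014 m or distance between spanner2 and peg4 below 0.014 m or distance between spanner2 and peg5 below 0.014 m) and (distance between spanner3 and peg1 below 0.014 m or distance between spanner3 and peg2 below 0.014 m or distance between spanner3 and peg3 below 0.014 m or distance between spanner3 and peg4 below 0.014 m or distance between spanner3 and peg5 below 0.014 m) and (distance between spanner4 and peg1 below 0.014 m or distance between spanner4 and peg2 below 0.014 m or distance between spanner4 and peg3 below 0.014 m or distance between spanner4 and peg4 below 0.014 m or distance between spanner4 and peg5 below 0.014 m) and (distance between spanner5 and peg1 below 0.014 m or distance between spanner5 and peg2 below 0.014 m or distance between spanner5 and peg3 below 0.014 m or distance between spanner5 and peg4 below 0.014 m or distance between spanner5 and peg5 below 0.014 m) and linear speed of each of spanner1, spanner2, spanner3, spanner4, spanner5 below 0.03 m/s and value of joint each of key_wake, key_left, key_middle, key_right, key_lock, key_spare below 0.0015 m); the robot touches nothing.
It fails at once if the small middle key of the near row is pressed (value of joint key_spare above 0.003 m).
It fails at once if a bystander is moved more than 50 mm (distance of any of socket_a, socket_b, bolt, spraycan, dish, screwdriver from where it was at the start of the episode above 0.05 m).
It fails at once if the spray can is knocked over (angle between spraycan's own z axis and vertical above 0.5 rad).
Of spanner1, spanner2, spanner3, spanner4, spanner5 only 3 to 5 are there at a start; the rules pass over those that are not, and their reading is None.
At some moment in a run one of spanner1, spanner2, spanner3, spanner4, spanner5 may be knocked a few centimetres aside while the robot is not near it.
Once in a run the grip may slacken for a moment while it holds something.
It also fails if it takes over 210 s, if anything falls off the work surface, if the arm or the gripper's body presses on something with over 40 N, if the wrist force passes 120 N, or if a joint passes its speed limit or range.

## Robot

A 7-joint arm with a two-finger parallel gripper is mounted at the origin on the work surface. World frame = base frame: x ahead of the robot, y to its left, z up, the work surface at z = 0. Lengths are in m, angles in rad, forces in N, time in s.
With the tool pointing down it reaches from about 0.4 to 0.85 m from the base axis. Payload 10.4 kg.
Tool frame: the origin (TCP) lies at the very end of the fingers, on their centre line; the grasp point (between the pads) lies 19 mm behind it; z points along the fingers, y is the line along which they close (so a half turn about z gives the same grasp; the last joint's range is limited). The gripper opens to 87 mm and grips with 3 to 60 N. Pads are 19 mm wide; open, the fingers measure 117 mm over their backs; the gripper's body (75 mm by 190 mm) begins 51 mm behind the grasp point.
Start: joints at [-1.191, 0.332, -0.065, 1.46, 0.022, 1.35, -0.088], TCP at [0.245, 0.575, 0.223] pointing down, gripper open.
Joint ranges: [-2.6, 2.6], [-0.5, 2.12], [-1.47, 1.34], [0.16, 2.42], [-1.27, 4.41], [0.06, 2.06], [-2.6, 2.6]. Speed limits (rad/s): [2.22, 2.22, 2.79, 2.79, 3.14, 3.14, 3.14].

## Interface

Orientations are given as a unit quaternion [x, y, z, w].
In Python, from bench import read_state, cams, workorder gives the robot as it stands.
- The arm moves only by the shell command python3 -m crank 'ROWS' [FORCE]. ROWS is text: rows parted by semicolons, each of 5 numbers parted by spaces: the shift along the tool's x, y, z scaled (see below), then the turn about the tool's z scaled (see below), then the opening, from -1 (shut) to 1 (fully open). In form: dx dy dz yaw jaw; .... A call has 1 to 10 rows; each row shifts and turns the commanded pose from where the row before left it, along the tool's axes as they then stand; what a row does not reach is not made up. The controller multiplies each number of a shift by 200 mm and each number of a turn by 90 degrees. A row lasts 1/10 s, in which the tool goes at most 50 mm and 8.59 degrees, less where a joint would pass 70% of its speed; a pose out of reach is approached as far as the arm can. A call with a number of a shift or a turn outside -1 to 1 is refused whole. A call with a gripper value outside its range is refused whole. The fingers move at their own pace and stop on an object; FORCE is the grip in N (left out, the last holds). Time passes only in rows, so rows that do not move let the fingers close. It gives the time, the measured TCP pose, the force, the opening and the grip force at its end, in the units of the state.
- read_state(): the state, without advancing time (a new reading comes with each control period).
- cams.camera(name): name is "scene" or "side" or "wrist"; returns a dict with "img" (480x640x3 uint8, blue, green, red), "K" (3x3 intrinsics, pixels), "xyz" and "attitude" of the camera in the world; the wrist camera has in their place "mount" (4x4, takes a point from camera to tool coordinates, whose origin is the TCP and whose axes are the flange's). Camera axes: x right, y down, z forward; pixel columns grow to the right and rows downward; lengths in m; the calibration is good to about 2 mm. The wrist camera is an equidistant fisheye: a pixel r from the principal point sees the ray r / f radians off the axis. A picture is of the moment at which its call begins: read the wrist's pose just before it. There is no depth.
- workorder.close_job(): hands the job in; it is judged then, once.
The state is a dict: "time": time; "joint_positions": joint angles; "joint_vel": joint speeds; "joint_torque": joint torques, N m; "ee_pos": TCP position; "eef_rot": TCP orientation; "ft_force": force on the tool from outside, world axes, zero at the start; "torque": the same for the moment, N m; "width": finger opening in m; "grip_force": force on a finger pad.
Only numpy, scipy, OpenCV 4.12 (cv2) and the standard library are available. Lean on these libraries where they do the work, as an engineer would, in place of code of your own. Each camera call takes 0.05 s, during which the arm holds its last target. There are 200 camera calls.

## Working session

There is one attempt and no reset: what is moved stays moved. The work goes in short steps, Python scripts to look and compute and a shell command to move; the robot and the scene stay as the last step left them, time stands still between calls to the robot, and variables do not carry over. Pictures are saved under pics/ and viewed, at most 14 in all, crops included, and the job is handed in when it is done.

```bash
ls; mkdir -p pics
python3 - <<'E'
from bench import read_state,cams
import cv2,numpy as np
s=read_state();print({k:np.round(v,3).tolist() for k,v in s.items()})
for n in ["scene","side","wrist"]:
    c=cams.camera(n);cv2.imwrite(f"pics/{n}0.png",c["img"]);print(n,{k:np.round(v,4).tolist() for k,v in c.items() if k!="img"})
E
```

```text
pics
{'time': 0.0, 'joint_positions': [-1.191, 0.333, -0.065, 1.461, 0.022, 1.35, -0.089], 'joint_vel': [-0.001, -0.001, -0.0, 0.0, 0.001, -0.0, -0.001], 'joint_torque': [-0.0, -62.327, 0.024, -38.989, -0.062, 0.04, 0.0], 'ee_pos': [0.245, 0.575, 0.222], 'eef_rot': [0.2, 0.98, -0.001, -0.0], 'ft_force': [-0.207, -0.135, 0.429], 'torque': [-0.044, 0.019, -0.02], 'grip_force': 0.0, 'width': 0.087}
scene {'K': [[618.1297, 0.0, 307.202], [0.0, 618.1297, 239.143], [0.0, 0.0, 1.0]], 'xyz': [1.2718, -0.1931, 1.2655], 'attitude': [0.7426, 0.5983, -0.1851, -0.2374]}
side {'K': [[450.5331, 0.0, 318.174], [0.0, 450.5331, 240.7268], [0.0, 0.0, 1.0]], 'xyz': [-0.01, 0.6682, 1.0588], 'attitude': [-0.2881, 0.8904, -0.3362, 0.1057]}
wrist {'K': [[371.6483, 0.0, 323.8001], [0.0, 371.6483, 235.0029], [0.0, 0.0, 1.0]], 'mount': [[0.0004, -0.956, -0.2934, 0.0814], [1.0, 0.0006, -0.0005, -0.0005], [0.0007, -0.2934, 0.956, -0.1623], [0.0, 0.0, 0.0, 1.0]]}
```

View pics/scene0.png

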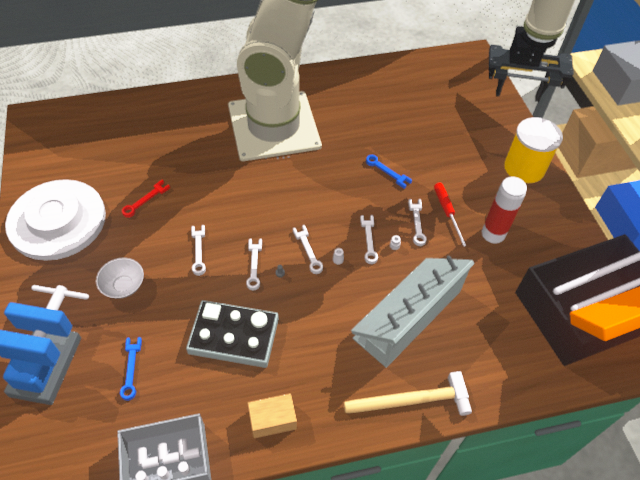

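View pics/side0.png

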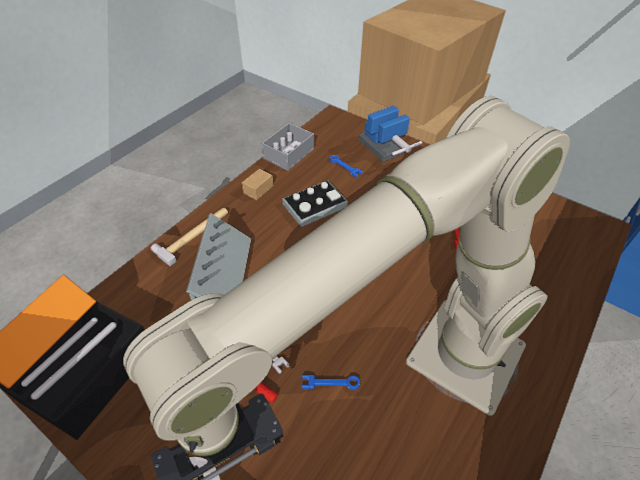

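```bash
cat > h.py <<'E'
import numpy as np,cv2
from scipy.spatial.transform import Rotation as R
from bench import read_state,cams
def grab(n,save=None):
    s=read_state(); c=cams.camera(n)
    if n=="wrist":
        M=np.array(c["mount"]); Rt=R.from_quat(s["eef_rot"]).as_matrix()
        c["o"]=Rt@M[:3,3]+s["ee_pos"]; c["R"]=Rt@M[:3,:3]
    else: c["o"]=np.array(c["xyz"]); c["R"]=R.from_quat(c["attitude"]).as_matrix()
    c["fish"]=n=="wrist"; c["K"]=np.array(c["K"])
    if save: cv2.imwrite("pics/"+save,c["img"])
    return c
def ray(c,p):
    p=np.atleast_2d(np.asarray(p,float)); K=c["K"]
    u=np.c_[(p[:,0]-K[0,2])/K[0,0],(p[:,1]-K[1,2])/K[1,1]]
    if c["fish"]:
        r=np.linalg.norm(u,axis=1)+1e-12; d=np.c_[u*(np.sin(r)/r)[:,None],np.cos(r)]
    else: d=np.c_[u,np.ones(len(u))]
    return d@c["R"].T
def onz(c,p,z):
    d=ray(c,p); return c["o"]+d*((z-c["o"][2])/d[:,2])[:,None]
def proj(c,X):
    d=(np.atleast_2d(X)-c["o"])@c["R"]; K=c["K"]
    if c["fish"]:
        rho=np.linalg.norm(d[:,:2],axis=1)+1e-12; u=d[:,:2]*(np.arctan2(rho,d[:,2])/rho)[:,None]
    else: u=d[:,:2]/d[:,2:]
    return u*[K[0,0],K[1,1]]+K[:2,2]
def grey(img,v0=130,s1=45):
    hsv=cv2.cvtColor(img,cv2.COLOR_BGR2HSV); return ((hsv[...,2]>v0)&(hsv[...,1]<s1)).astype(np.uint8)*255
def spanners(c,z=.0065,box=(.3,.66,-.5,.5)):
    """list of (ring hole xy, yaw, length): elongated grey blobs on the bench; ring = end with hole"""
    out=[]
    for k in cv2.findContours(grey(c["img"]),cv2.RETR_EXTERNAL,cv2.CHAIN_APPROX_NONE)[0]:
        if len(k)<25: continue
        m=np.zeros(c["img"].shape[:2],np.uint8); cv2.drawContours(m,[k],-1,255,-1)
        ys,xs=np.nonzero(m); W=onz(c,np.c_[xs,ys],z)[:,:2]; mid=W.mean(0)
        if not(box[0]<mid[0]<box[1] and box[2]<mid[1]<box[3]): continue
        w,V=np.linalg.eigh(np.cov(W.T)); a=V[:,1]*np.sign(V[0,1]); t=(W-mid)@a
        if not .11<np.ptp(t)<.18: continue
        e=mid+a*t.max(); out.append((e-a*.016,np.degrees(np.arctan2(a[1],a[0])),np.ptp(t)))
    return out
E
python3 - <<'E'
from h import *
c=grab("scene"); 
for h,y,l in spanners(c): print(h.round(4),round(y,1),round(l,3))
# white keys
g=grey(c["img"],190,40)
for k in cv2.findContours(g,cv2.RETR_EXTERNAL,cv2.CHAIN_APPROX_NONE)[0]:
    m=k[:,0].mean(0)
    if 180<m[0]<290 and 295<m[1]<370 and len(k)>8: print("key",m,onz(c,m,.048).round(4),cv2.contourArea(k))
I=c["img"]; a=cv2.resize(I[245:370,340:490],None,fx=5,fy=4.8,interpolation=cv2.INTER_CUBIC)[:,:800]; cv2.imwrite("pics/rackcrop.png",a)
E
```

```text
[ 0.4643 -0.438 ] 20.4 0.113
[ 0.5122 -0.1454] -11.9 0.146
[0.4983 0.0118] 7.6 0.146
[ 0.4442 -0.2659] -5.7 0.148
[0.4983 0.1489] -10.5 0.147
[0.4725 0.2815] -12.5 0.146
key [191.5        348.27777778] [[ 0.6669 -0.3013  0.048 ]] 1.0
key [252.92307692 341.30769231] [[ 0.6785 -0.1705  0.048 ]] 61.0
key [228.53846154 337.03846154] [[ 0.6574 -0.2203  0.048 ]] 62.0
key [204.46153846 332.96153846] [[ 0.6367 -0.2699  0.048 ]] 62.0
key [270.96039604 337.71287129] [[ 0.6783 -0.131   0.048 ]] 41.5
key [258.72093023 318.60465116] [[ 0.6271 -0.1489  0.048 ]] 167.5
key [234.92307692 314.38461538] [[ 0.6057 -0.1985  0.048 ]] 59.0
key [211.38888889 310.48148148] [[ 0.585  -0.2481  0.048 ]] 199.0
```

View pics/rackcrop.png

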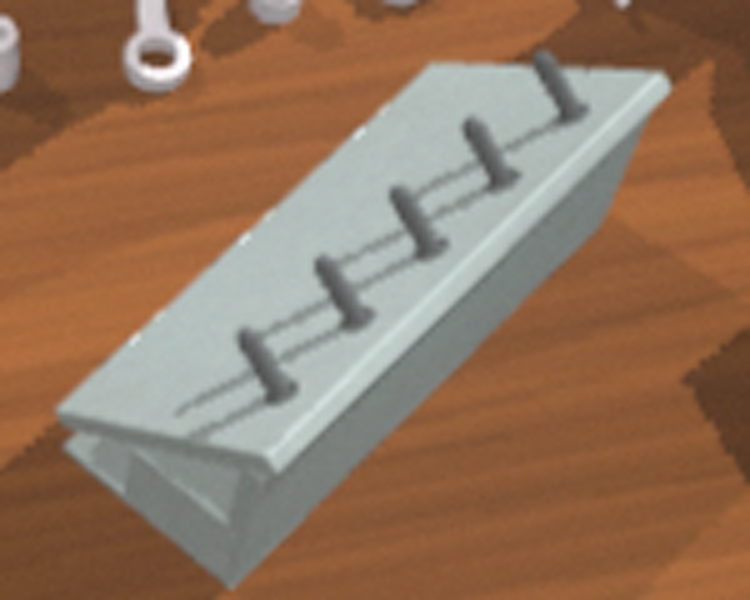

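Run:
```python
from h import *
c=grab("scene")
f=np.array([(573,112),(501,178),(429,244),(357,316),(280,390)])/[5,4.8]+[340,245]
t=np.array([(545,58),(474,123),(401,191),(326,262),(248,335)])/[5,4.8]+[340,245]
F=onz(c,f-.4,.118);T=onz(c,t-.4,.143)
print(F.round(4));print(T.round(4))
for P in (F,T):
    d=P[0]-P[-1];n=np.linalg.norm(d);a=np.degrees(np.arctan2(-d[0],d[1]));print(n,a,P.mean(0))
print((F-T).mean(0))
K={n:p for n,p in [('R',(.6367,-.2699)),('M',(.6574,-.2203)),('L',(.6785,-.1705)),('W',(.6271,-.1489)),('K',(.585,-.2481)),('S',(.6057,-.1985))]}
L={'L':(28,54),'M':(28,0),'R':(28,-54),'W':(-28,54),'S':(-28,0),'K':(-28,-54)}
A=np.array([L[k] for k in K])/1e3;B=np.array([K[k] for k in K])
a=A[:,0]+1j*A[:,1];b=B[:,0]+1j*B[:,1];q=np.vdot(a,b-b.mean());print(np.degrees(np.angle(q)),b.mean(),[ (k,np.round(b.mean()+z*q/abs(q),4)) for k,z in zip(K,a)])
```

```text
[[0.6317 0.2904 0.118 ]
 [0.6585 0.2474 0.118 ]
 [0.6845 0.2058 0.118 ]
 [0.7127 0.1645 0.118 ]
 [0.7404 0.1221 0.118 ]]
[[0.6156 0.278  0.143 ]
 [0.6422 0.2361 0.143 ]
 [0.6693 0.1942 0.143 ]
 [0.6968 0.1522 0.143 ]
 [0.7242 0.1102 0.143 ]]
0.20031130652795312 32.8655124968635 [0.68555141 0.20604422 0.118     ]
0.1999368679495891 32.90702156283674 [0.6696076  0.19414327 0.143     ]
[ 0.01594381  0.01190095 -0.025     ]
-22.884222246946408 (0.6317333333333334-0.2093666666666667j) [('R', np.complex128(0.6365-0.27j)), ('M', np.complex128(0.6575-0.2203j)), ('L', np.complex128(0.6785-0.1705j)), ('W', np.complex128(0.6269-0.1487j)), ('K', np.complex128(0.5849-0.2482j)), ('S', np.complex128(0.6059-0.1985j))]
```

```bash
cat >> h.py <<'E'
def plan(xyz,head=None):
    """head = heading (deg) of the spanner direction = -tool x. prints yaw then shift in tool units"""
    s=read_state(); m=R.from_quat(s["eef_rot"]).as_matrix(); cur=np.degrees(np.arctan2(-m[1,0],-m[0,0]))
    if head is None: head=cur
    dy=-((head-cur+180)%360-180); n=abs(dy)/8.5; h=np.radians(head)
    tx=-np.array([np.cos(h),np.sin(h)]); ty=np.array([tx[1],-tx[0]]); d=np.asarray(xyz)-s["ee_pos"]
    u=np.array([d[:2]@tx,d[:2]@ty,-d[2]])/.2
    print("head %.1f yaw total %.3f (%.1f rows) shift"%(cur,dy/90,n),u.round(3),"rows %.1f"%(np.linalg.norm(u)/.25),"pos",np.round(s["ee_pos"],4),"t",round(s["time"],1))
E
python3 - <<'E'
from h import *
c=grab("scene");print(onz(c,[(492,240),(503,181)],0).round(3),onz(c,(513,180),.19).round(3))
plan((.6269,-.1487,.075),-22.9)
E
```

```text
[[0.507 0.462 0.   ]
 [0.332 0.565 0.   ]] [[0.475 0.475 0.19 ]]
head -23.1 yaw total -0.002 (0.0 rows) shift [-3.167 -2.59   0.736] rows 16.6 pos [0.2449 0.5749 0.2223] t 0.3
```

```bash
python3 -m crank '-.186 -.152 0 0 -1;-.186 -.152 0 0 -1;-.186 -.152 0 0 -1;-.186 -.152 0 0 -1;-.186 -.152 0 0 -1;-.186 -.152 0 0 -1;-.186 -.152 0 0 -1;-.186 -.152 0 0 -1;-.186 -.152 0 0 -1;-.186 -.152 0 0 -1' 10; python3 -m crank '-.186 -.152 0 0 -1;-.186 -.152 0 0 -1;-.186 -.152 0 0 -1;-.186 -.152 0 0 -1;-.186 -.152 0 0 -1;-.186 -.152 0 0 -1;-.186 -.152 0 0 -1;0 0 0 0 -1;0 0 0 0 -1'
python3 - <<'E'
from h import *
plan((.6269,-.1487,.075),-22.9); grab("wrist","w1.png")
E
```

```text
time: 1.3
ee_pos: [0.4686, 0.1476, 0.2228]
eef_rot: [0.2, 0.98, 0.0, 0.0]
ft_force: [0.4, 0.3, -0.7]
width: 0.0148
grip_force: 0.0
time: 2.2
ee_pos: [0.6241, -0.1496, 0.2219]
eef_rot: [0.201, 0.98, -0.0, -0.0]
ft_force: [-0.5, 0.6, 1.3]
width: 0.0006
grip_force: 0.0
head -23.2 yaw total -0.003 (0.0 rows) shift [-0.011  0.01   0.734] rows 2.9 pos [ 0.6241 -0.1496  0.2219] t 2.2
```

View pics/w1.png

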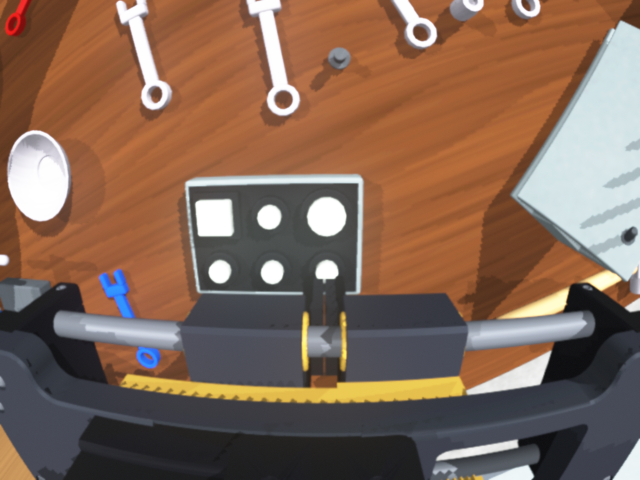

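```bash
python3 - <<'E'
from h import *
c=grab("wrist")
print(onz(c,[(327,216),(214,217),(269,217),(220,272)],.048).round(4))
E
python3 -m crank '-.011 .01 .2 0 -1;0 0 .24 0 -1;0 0 .24 0 -1;0 0 .06 0 -1;0 0 0 0 -1'
```

```text
[[ 0.628  -0.147   0.048 ]
 [ 0.5859 -0.2471  0.048 ]
 [ 0.6074 -0.1975  0.048 ]
 [ 0.6388 -0.2685  0.048 ]]
time: 2.8
ee_pos: [0.6262, -0.1458, 0.0737]
eef_rot: [0.199, 0.98, 0.0, -0.001]
ft_force: [-0.7, 0.1, 1.0]
width: 0.0003
grip_force: 0.0
```

```bash
python3 -m crank '0 0 .1 0 -1;0 0 .068 0 -1;0 0 0 0 -1;0 0 0 0 -1;0 0 0 0 -1'; python3 -m crank '0 0 -.2 0 -1;0 0 -.25 0 -1;0 0 -.25 0 -1;0 0 -.1 0 0'
python3 - <<'E'
from h import *
plan((.43,-.26,.15),-6)
E
```

```text
time: 3.3
ee_pos: [0.6295, -0.1473, 0.0462]
eef_rot: [0.2, 0.98, 0.001, 0.003]
ft_force: [-8.4, 2.8, 22.0]
width: 0.0005
grip_force: 11.4
time: 3.7
ee_pos: [0.6292, -0.1481, 0.209]
eef_rot: [0.2, 0.98, 0.001, 0.005]
ft_force: [0.1, -1.0, 0.6]
width: 0.0035
grip_force: 0.0
head -23.1 yaw total -0.190 (2.0 rows) shift [ 0.932 -0.661  0.295] rows 4.7 pos [ 0.6292 -0.1481  0.209 ] t 3.7
```

```bash
python3 -m crank '0 0 .25 0 -1;0 0 .25 0 -1;0 0 .18 0 -1;0 0 .11 0 -1;0 0 0 0 -1;0 0 0 0 -1;0 0 0 0 -1'
python3 - <<'E'
from h import *
s=read_state();print(s["ee_pos"],s["ft_force"],s["torque"])
P=[]
for n in("scene","side"):
    c=grab(n);u=proj(c,[[.632,-.21,.04]])[0].astype(int);i=c["img"][max(0,u[1]-50):u[1]+50,max(0,u[0]-65):u[0]+65];P.append(cv2.resize(i,(780,600),interpolation=cv2.INTER_CUBIC)[:, 0:780])
cv2.imwrite("pics/p1.png",cv2.resize(np.hstack(P),(800,310)))
E
python3 -m crank '0 0 -.05 0 -1;0 0 0 0 -1'
```

```text
time: 4.4
ee_pos: [0.6282, -0.1473, 0.0464]
eef_rot: [0.2, 0.98, 0.001, 0.001]
ft_force: [-6.2, 1.7, 12.1]
width: 0.0002
grip_force: 6.0
[ 0.62816737 -0.14733486  0.04643434] [-6.21279636  1.74985649 12.0758203 ] [ 0.32672907  1.42511272 -0.01679143]
time: 4.7
ee_pos: [0.6288, -0.1475, 0.0561]
eef_rot: [0.2, 0.98, 0.0, 0.002]
ft_force: [-0.2, -0.2, 0.0]
width: 0.0005
grip_force: 0.0
```

View pics/p1.png

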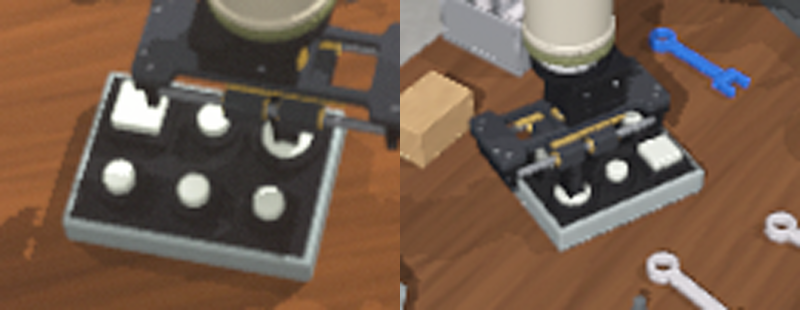

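```bash
for i in 1 2; do :; done; python3 -m crank '0 0 .01 0 -1;0 0 0 0 -1;0 0 0 0 -1' | sed -n '2p;4p'; python3 -m crank '0 0 .01 0 -1;0 0 0 0 -1;0 0 0 0 -1'| sed -n '2p;4p'; python3 -m crank '0 0 .01 0 -1;0 0 0 0 -1;0 0 0 0 -1'| sed -n '2p;4p'; python3 -m crank '0 0 .01 0 -1;0 0 0 0 -1;0 0 0 0 -1'| sed -n '2p;4p'; python3 -m crank '0 0 .01 0 -1;0 0 0 0 -1;0 0 0 0 -1'| sed -n '2p;4p'; python3 -m crank '0 0 .01 0 -1;0 0 0 0 -1;0 0 0 0 -1'| sed -n '2p;4p'
```

```text
ee_pos: [0.6274, -0.1471, 0.051]
ft_force: [2.3, 0.4, 1.8]
ee_pos: [0.6273, -0.1472, 0.049]
ft_force: [1.8, 1.8, 3.1]
ee_pos: [0.6273, -0.1472, 0.0471]
ft_force: [2.9, 2.3, 4.0]
ee_pos: [0.6274, -0.1472, 0.0464]
ft_force: [-2.0, 3.0, 15.9]
ee_pos: [0.6275, -0.1472, 0.0461]
ft_force: [-10.2, 4.6, 31.3]
ee_pos: [0.6276, -0.1472, 0.0457]
ft_force: [-15.5, 6.9, 47.7]
```

```bash
python3 -m crank '0 0 -.2 0 -1;0 0 -.25 0 -1;0 0 -.25 0 -1' 20
python3 - <<'E'
from h import *
plan((.3944,-.2609,.15),-5.7)
E
```

```text
time: 6.8
ee_pos: [0.6253, -0.1477, 0.1814]
eef_rot: [0.2, 0.98, -0.0, -0.002]
ft_force: [1.2, -0.3, -0.3]
width: 0.0005
grip_force: 0.0
head -23.1 yaw total -0.194 (2.1 rows) shift [ 1.093 -0.678  0.157] rows 5.2 pos [ 0.6253 -0.1477  0.1814] t 6.8
```

```bash
python3 -m crank '0 0 0 -.095 0;0 0 0 -.095 0;.2 -.125 .028 0 0;.2 -.125 .028 0 0;.2 -.125 .028 0 0;.2 -.125 .028 0 0;.2 -.125 .028 0 0;.1 -.055 .015 0 0;0 0 0 0 0;0 0 0 0 0'
cat >> h.py <<'E'
def near(c,xy,z=.0065,rad=.06):
    "refined spanner whose hole is near xy (wrist/scene)"
    L=[q for q in spanners(c,z) if np.linalg.norm(q[0]-xy)<rad]
    return L
E
python3 - <<'E'
from h import *
c=grab("wrist","w2.png")
for h,y,l in spanners(c): print(h.round(4),round(y,1),round(l,3))
plan((.3944,-.2609,.15),-5.7)
E
```

```text
time: 7.8
ee_pos: [0.3935, -0.2595, 0.1496]
eef_rot: [0.052, 0.999, 0.0, -0.0]
ft_force: [-0.2, 0.2, -0.1]
width: 0.0438
grip_force: 0.0
[0.4804 0.0098] 8.2 0.127
[ 0.4433 -0.2667] -5.8 0.144
head -5.9 yaw total -0.003 (0.0 rows) shift [-0.001 -0.009 -0.001] rows 0.0 pos [ 0.3943 -0.2592  0.1497] t 7.8
```

View pics/w2.png

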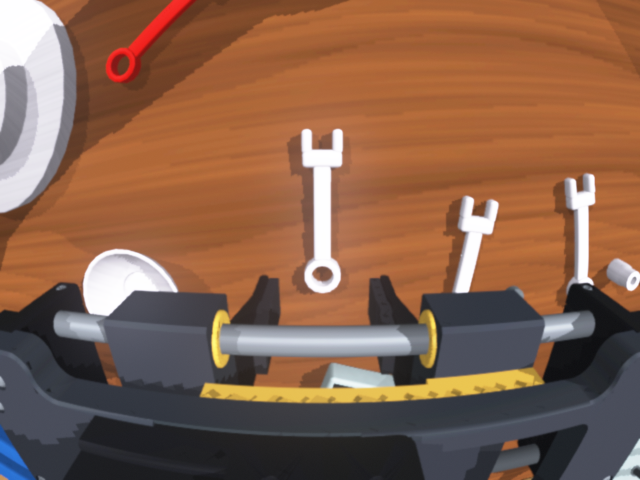

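```bash
python3 -m crank '0 -.0125 .2 0 0;0 0 .2 0 0;0 0 .2 0 0;0 0 .11 0 0;0 0 0 0 0;0 0 0 0 0'; python3 -m crank '0 0 .01 0 0;0 0 0 0 0;0 0 0 0 0'| sed -n '2p;4p';python3 -m crank '0 0 .01 0 0;0 0 0 0 0;0 0 0 0 0'| sed -n '2p;4p'
```

```text
time: 8.45
ee_pos: [0.3943, -0.262, 0.0082]
eef_rot: [0.052, 0.999, -0.0, -0.001]
ft_force: [0.0, 0.5, 0.3]
width: 0.0434
grip_force: 0.0
ee_pos: [0.3945, -0.2623, 0.0068]
ft_force: [-0.1, -0.6, -0.8]
ee_pos: [0.3938, -0.2621, 0.0039]
ft_force: [0.8, 0.0, 0.0]
```

```bash
python3 -m crank '0 0 .005 0 -1;0 0 0 0 -1;0 0 0 0 -1;0 0 0 0 -1;0 0 0 0 -1' 20;python3 -m crank '0 0 -.2 0 -1;0 0 -.25 0 -1;0 0 -.25 0 -1;0 0 -.2 0 -1;0 0 0 0 -1'
python3 - <<'E'
from h import *
h=np.radians(32.9);F=np.array([.7404,.1221]);e=np.array([np.cos(h),np.sin(h)])
p=F-.20*e;print(p);plan((*p,.25),32.9)
E
```

```text
time: 9.55
ee_pos: [0.3938, -0.2621, 0.0029]
eef_rot: [0.052, 0.999, 0.0, -0.0]
ft_force: [0.0, 0.1, -0.6]
width: 0.0135
grip_force: 20.0
time: 10.05
ee_pos: [0.3962, -0.2636, 0.188]
eef_rot: [0.052, 0.999, -0.001, 0.004]
ft_force: [0.6, -0.7, -1.2]
width: 0.0138
grip_force: 20.0
[0.57247603 0.01346511]
head -6.0 yaw total -0.432 (4.6 rows) shift [-1.492  0.684 -0.31 ] rows 6.7 pos [ 0.3962 -0.2636  0.188 ] t 10.1
```

```bash
python3 -m crank '0 0 -.2 -.086 -1;0 0 -.2 -.086 -1;0 0 -.2 -.086 -1;0 0 -.1 -.086 -1;0 0 0 -.088 -1'
python3 - <<'E'
from h import *
plan((.7276,.233,.33),32.9)
E
```

```text
time: 10.55
ee_pos: [0.3947, -0.2627, 0.3249]
eef_rot: [-0.286, 0.958, -0.001, 0.002]
ft_force: [-0.6, -0.6, -1.5]
width: 0.0139
grip_force: 20.0
head 33.2 yaw total 0.004 (0.0 rows) shift [-2.744  1.177 -0.025] rows 11.9 pos [ 0.3947 -0.2627  0.3249] t 10.6
```

```bash
python3 -m crank '-.228 .098 0 0 -1;-.228 .098 0 0 -1;-.228 .098 0 0 -1;-.228 .098 0 0 -1;-.228 .098 0 0 -1;-.228 .098 0 0 -1;-.228 .098 0 0 -1;-.228 .098 0 0 -1;-.228 .098 0 0 -1;-.228 .098 0 0 -1'; python3 -m crank '-.228 .098 0 0 -1;-.228 .098 0 0 -1;0 0 0 0 -1;0 0 0 0 -1;0 0 0 0 -1';python3 - <<'E'
from h import *
grab("wrist","w3.png");plan((.7276,.233,.33),32.9)
E
```

```text
time: 11.55
ee_pos: [0.6709, 0.1519, 0.3212]
eef_rot: [-0.283, 0.959, 0.0, -0.001]
ft_force: [0.9, -1.2, 0.2]
width: 0.0142
grip_force: 20.0
time: 12.05
ee_pos: [0.7255, 0.2312, 0.3224]
eef_rot: [-0.283, 0.959, -0.0, -0.0]
ft_force: [-0.7, -0.1, -1.5]
width: 0.0136
grip_force: 20.0
head 32.8 yaw total -0.001 (0.0 rows) shift [-0.015  0.003 -0.032] rows 0.1 pos [0.7254 0.2309 0.3235] t 12.1
```

View pics/w3.png

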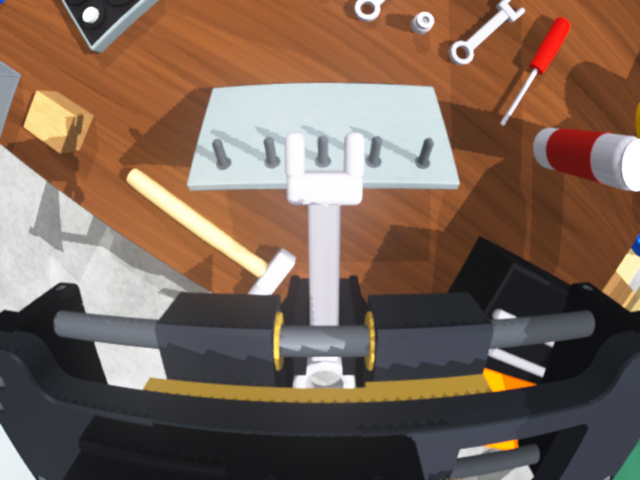

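Run:
```python
from h import *
c=grab("wrist");s=grab("scene")
f=np.array([(424,163),(374,163),(323,163),(271,163),(224,164)]);t=np.array([(428.5,141),(375.5,140),(322,140),(269,140),(216,142)])
F=onz(c,f,.118);T=onz(c,t,.143)
fs=np.array([(573,112),(501,178),(429,244),(357,316),(280,390)])/[5,4.8]+[339.6,244.6]
ts=np.array([(545,58),(474,123),(401,191),(326,262),(248,335)])/[5,4.8]+[339.6,244.6]
def tri(a,b):
    A=np.zeros((3,3));v=np.zeros(3)
    for q,p in((c,a),(s,b)):
        d=ray(q,p)[0];d/=np.linalg.norm(d);P=np.eye(3)-np.outer(d,d);A+=P;v+=P@q["o"]
    return np.linalg.solve(A,v)
for P in(F,T):
    d=P[0]-P[-1];print(np.linalg.norm(d),np.degrees(np.arctan2(-d[0],d[1])),P.mean(0),P[0],P[-1])
print(np.array([tri(a,b) for a,b in zip(f,fs)]).mean(0),np.array([tri(a,b) for a,b in zip(t,ts)]).mean(0))
```

```text
0.2024794037723841 33.12541364589926 [0.68887406 0.20651613 0.118     ] [0.63264646 0.29164409 0.118     ] [0.74329609 0.12207237 0.118     ]
0.19933106685666804 33.058059655372745 [0.6692822  0.19282246 0.143     ] [0.61462897 0.27611746 0.143     ] [0.72336179 0.10905446 0.143     ]
[0.68802557 0.20552366 0.12221381] [0.66957827 0.19337899 0.1434364 ]
```

```bash
cat >> h.py <<'E'
YAW=33.0; _e=np.array([np.cos(np.radians(YAW)),np.sin(np.radians(YAW))]); _l=np.array([-_e[1],_e[0]])
F3=np.array([.6892,.2063])
def rp(k,u,zp,t=3.6,dl=0):
    "plan to G at rack coords (mm): u horizontal from foot of peg k, zp above foot"
    p=F3+(3-k)*.05*_l+u/1e3*_e+dl/1e3*_l; plan((*p,(118+zp-t)/1e3),YAW)
E
python3 - <<'E'
from h import *
rp(5,-130,-2)
E
```

```text
head 32.8 yaw total -0.002 (0.0 rows) shift [ 0.869 -0.506  1.06 ] rows 5.8 pos [0.7253 0.2311 0.3244] t 12.2
```

```bash
python3 -m crank '.21 -.126 0 -.002 -1;.22 -.126 0 0 -1;.22 -.126 0 0 -1;.219 -.128 0 0 -1;0 0 .24 0 -1;0 0 .24 0 -1;0 0 .24 0 -1;0 0 .24 0 -1;0 0 .1 0 -1;0 0 0 0 -1'
python3 - <<'E'
from h import *
rp(5,-82,-2); rp(5,-69,-36)
E
```

```text
time: 13.2
ee_pos: [0.6334, 0.0542, 0.1084]
eef_rot: [-0.284, 0.959, 0.0, -0.002]
ft_force: [-0.3, -0.1, -0.6]
width: 0.0138
grip_force: 20.0
head 33.0 yaw total 0.000 (0.0 rows) shift [-0.238 -0.014 -0.02 ] rows 1.0 pos [0.6334 0.0542 0.1084] t 13.2
head 33.0 yaw total 0.000 (0.0 rows) shift [-0.303 -0.014  0.15 ] rows 1.4 pos [0.6334 0.0542 0.1084] t 13.2
```

```bash
python3 -m crank '-.12 -.014 -.02 0 -1;-.118 0 0 0 -1;0 0 0 0 -1;0 0 0 0 -1'; python3 -m crank '-.011 0 .028 0 -1;-.011 0 .028 0 -1;-.011 0 .028 0 -1;0 0 0 0 -1';python3 -m crank '-.011 0 .028 0 -1;-.011 0 .028 0 -1;-.01 0 .03 0 -1;0 0 0 0 -1'
python3 - <<'E'
from h import *
rp(5,-69,-36)
P=[]
for n in("scene","side"):
    c=grab(n);u=proj(c,[[.68,.09,.10]])[0].astype(int);i=c["img"][max(0,u[1]-65):u[1]+65,max(0,u[0]-85):u[0]+85];P.append(cv2.resize(i,(400,306),interpolation=cv2.INTER_CUBIC))
cv2.imwrite("pics/p2.png",np.hstack(P))
E
```

```text
time: 13.6
ee_pos: [0.6776, 0.0781, 0.1165]
eef_rot: [-0.285, 0.959, -0.0, 0.001]
ft_force: [-0.5, -0.6, -1.4]
width: 0.0139
grip_force: 20.0
time: 14.0
ee_pos: [0.6811, 0.0803, 0.0966]
eef_rot: [-0.284, 0.959, -0.0, -0.002]
ft_force: [-4.7, -4.2, -0.1]
width: 0.0141
grip_force: 20.0
time: 14.4
ee_pos: [0.6872, 0.0845, 0.0797]
eef_rot: [-0.284, 0.959, -0.0, -0.001]
ft_force: [-2.0, -2.1, -0.1]
width: 0.0139
grip_force: 20.0
head 33.0 yaw total 0.000 (0.0 rows) shift [0.005 0.005 0.007] rows 0.0 pos [0.6872 0.0845 0.0797] t 14.4
```

View pics/p2.png

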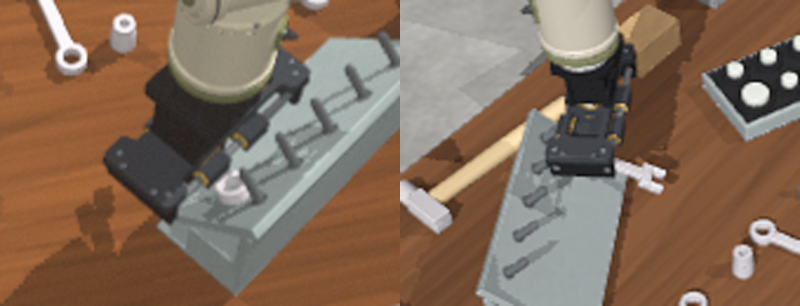

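```bash
python3 -m crank '.05 0.005 -.05 0 -1;.05 0 -.05 0 -1;.045 0 -.045 0 -1;-.04 0 -.04 0 -1;-.045 0 -.045 0 -1;0 0 0 0 -1;0 0 0 0 -1'
python3 - <<'E'
from h import *
rp(5,-80,11.8); rp(5,-64.5,-3.8)
P=[]
for n in("scene","side"):
    c=grab(n);u=proj(c,[[.70,.10,.13]])[0].astype(int);i=c["img"][max(0,u[1]-50):u[1]+50,max(0,u[0]-65):u[0]+65];P.append(cv2.resize(i,(400,306),interpolation=cv2.INTER_CUBIC))
cv2.imwrite("pics/p3.png",np.hstack(P))
E
```

```text
time: 15.2
ee_pos: [0.6777, 0.0801, 0.1272]
eef_rot: [-0.285, 0.959, 0.0, 0.0]
ft_force: [0.8, -0.6, -1.2]
width: 0.0139
grip_force: 20.0
head 33.1 yaw total 0.001 (0.0 rows) shift [ 0.008 -0.002  0.005] rows 0.0 pos [0.6777 0.0801 0.1272] t 15.2
head 33.1 yaw total 0.001 (0.0 rows) shift [-0.07  -0.002  0.083] rows 0.4 pos [0.6777 0.0801 0.1272] t 15.2
```

View pics/p3.png

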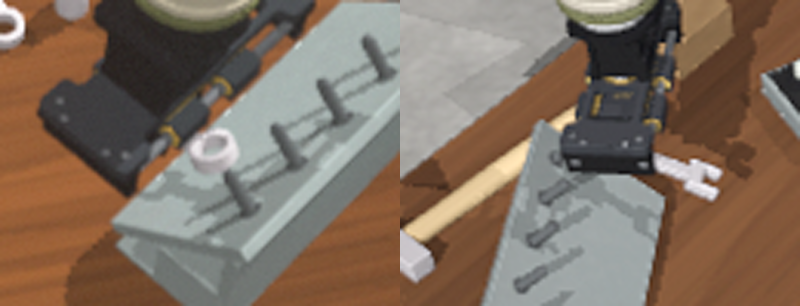

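```bash
cat >> h.py <<'E'
def ringcheck(k,u,zp,rad=16):
    "scene: predicted pixel of a ring centre at rack coords (u,zp) of peg k, and found bright blob near; offset in mm (lateral l, upslope a)"
    c=grab("scene"); F=F3+(3-k)*.05*_l
    X=lambda u,z,l=0: np.r_[F+u/1e3*_e+l/1e3*_l,(118+z)/1e3]
    p=proj(c,X(u,zp))[0]; g=grey(c["img"],175,40)
    n,lab,st,cen=cv2.connectedComponentsWithStats(g)
    q=[(cen[i],st[i,4]) for i in range(1,n) if st[i,4]>15 and np.linalg.norm(cen[i]-p)<rad]
    J=np.c_[proj(c,X(u,zp,1))[0]-p,proj(c,X(u+.707,zp+.707))[0]-p]
    for m,a in q: print("pred",p.round(1),"ring",m.round(1),"area",a,"off mm lat,up",np.linalg.solve(J,m-p).round(1))
    return c
E
python3 - <<'E'
from h import *
ringcheck(5,-37.2,36.8)
E
```

```text
pred [384.5 307.4] ring [377.9 314.4] area 56 off mm lat,up [-22.5   2. ]
```

Run:
```python
from h import *
c=grab("scene");print(proj(c,[[.70,.10,.13]]))
u=proj(c,[[.70,.10,.13]])[0].astype(int)
h=cv2.cvtColor(c["img"],cv2.COLOR_BGR2HSV)
for y in range(u[1]-14,u[1]+14,2): print(y,[tuple(h[y,x,1:]) .__repr__().replace("np.uint8","") for x in range(u[0]-4,u[0]+14,3)])
```

```text
[[380.42932568 308.18596079]]
294 ['((17), (75))', '((20), (77))', '((53), (87))', '((155), (156))', '((11), (184))', '((15), (181))']
296 ['((13), (77))', '((20), (76))', '((114), (101))', '((101), (156))', '((18), (180))', '((17), (182))']
298 ['((20), (76))', '((9), (55))', '((135), (125))', '((16), (180))', '((18), (182))', '((18), (182))']
300 ['((9), (60))', '((79), (90))', '((26), (156))', '((3), (224))', '((9), (204))', '((16), (180))']
302 ['((0), (64))', '((9), (178))', '((9), (197))', '((8), (183))', '((7), (220))', '((20), (182))']
304 ['((8), (131))', '((4), (229))', '((7), (173))', '((10), (161))', '((7), (189))', '((4), (203))']
306 ['((9), (194))', '((6), (226))', '((2), (169))', '((10), (172))', '((5), (226))', '((2), (224))']
308 ['((5), (161))', '((7), (220))', '((7), (192))', '((5), (208))', '((5), (220))', '((3), (224))']
310 ['((13), (173))', '((7), (178))', '((6), (199))', '((10), (185))', '((8), (201))', '((5), (194))']
312 ['((13), (174))', '((10), (148))', '((8), (162))', '((6), (168))', '((8), (184))', '((17), (182))']
314 ['((17), (182))', '((10), (171))', '((2), (162))', '((4), (177))', '((13), (100))', '((14), (131))']
316 ['((18), (183))', '((15), (181))', '((17), (181))', '((15), (183))', '((7), (76))', '((9), (109))']
318 ['((16), (171))', '((16), (176))', '((18), (182))', '((17), (148))', '((7), (111))', '((8), (93))']
320 ['((14), (146))', '((14), (145))', '((17), (148))', '((12), (145))', '((16), (140))', '((6), (83))']
```

```bash
python3 -m crank '-.025 -.002 .028 0 -1;-.025 0 .028 0 -1;-.025 0 .028 0 -1;0 0 0 0 -1;0 0 0 0 -1'|sed -n '2p;4p'; python3 -m crank '-.025 0 .028 0 -1;-.025 0 .028 0 -1;0 0 0 0 -1;0 0 0 0 -1'|sed -n '2p;4p'
python3 - <<'E'
from h import *
rp(5,-45,-27)
P=[]
for n in("scene","side"):
    c=grab(n);u=proj(c,[[.70,.10,.13]])[0].astype(int);i=c["img"][max(0,u[1]-50):u[1]+50,max(0,u[0]-65):u[0]+65];P.append(cv2.resize(i,(400,306),interpolation=cv2.INTER_CUBIC))
cv2.imwrite("pics/p4.png",np.hstack(P))
E
```

```text
ee_pos: [0.6912, 0.0886, 0.11]
ft_force: [4.2, 3.4, -0.6]
ee_pos: [0.6991, 0.0936, 0.0987]
ft_force: [2.9, 1.8, 0.2]
head 33.1 yaw total 0.001 (0.0 rows) shift [-0.041 -0.     0.056] rows 0.3 pos [0.6991 0.0936 0.0987] t 16.3
```

View pics/p4.png

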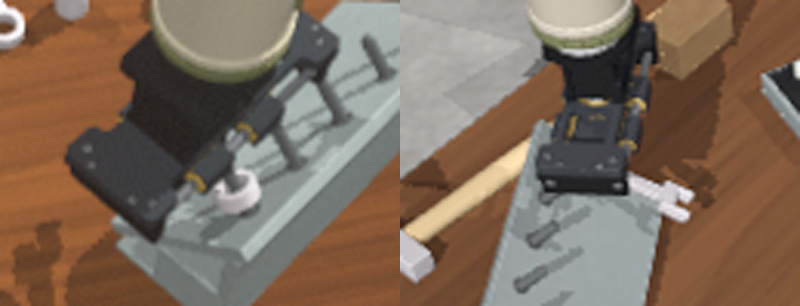

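```bash
python3 -m crank '-.021 0 .028 0 -1;-.02 0 .028 0 -1;0 0 0 0 -1;0 0 0 0 -1'|sed -n '2p;4p'; python3 -m crank '0 0 0 0 -.35;0 0 0 0 -.35;0 0 0 0 -.35;.05 0 -.05 0 -.35;.12 0 -.12 0 -.35;.17 0 -.17 0 -.35;0 0 -.24 0 -.35;0 0 0 0 -.35'
python3 - <<'E'
from h import *
c=ringcheck(5,-8,1)
u=proj(c,[[.70,.10,.13]])[0].astype(int);cv2.imwrite("pics/p5.png",cv2.resize(c["img"][u[1]-50:u[1]+50,u[0]-65:u[0]+65],(650,500),interpolation=cv2.INTER_CUBIC))
E
```

```text
ee_pos: [0.7057, 0.0976, 0.0874]
ft_force: [3.1, 1.9, 1.1]
time: 17.6
ee_pos: [0.6504, 0.0591, 0.2118]
eef_rot: [-0.284, 0.959, -0.0, 0.005]
ft_force: [1.7, -0.2, 0.7]
width: 0.0283
grip_force: 0.0
pred [393.3 324.5] ring [399.2 320.7] area 154 off mm lat,up [13.5  5.7]
```

View pics/p5.png

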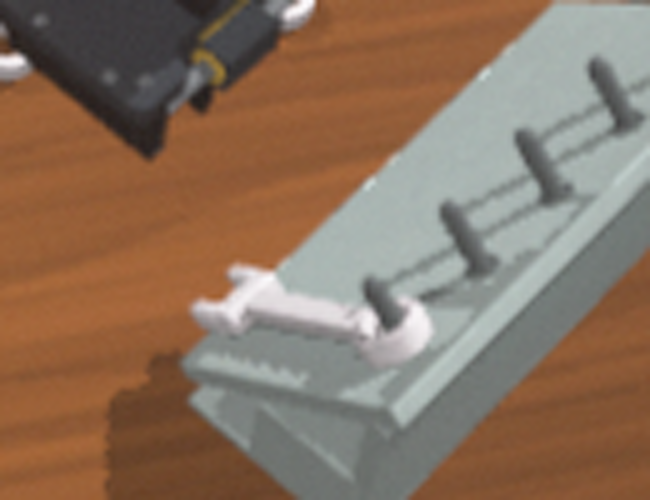

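```bash
cat >> h.py <<'E'
def go(c=None,near=None,z=.15,back=.05):
    "plan to the grip point of the spanner nearest to xy"
    c=c or grab("scene"); L=spanners(c)
    h,y,l=min(L,key=lambda q:np.linalg.norm(q[0]-near)); print("hole",h.round(4),"yaw",round(y,1),"len",round(l,3))
    a=np.radians(y); p=h-back*np.array([np.cos(a),np.sin(a)]); plan((*p,z),y)
E
python3 - <<'E'
from h import *
go(None,(.512,-.145))
E
```

```text
hole [ 0.5095 -0.1449] yaw -11.9 len 0.144
head 33.1 yaw total 0.500 (5.3 rows) shift [ 0.72  -1.147  0.28 ] rows 5.5 pos [0.6489 0.0602 0.206 ] t 17.7
```

```bash
python3 -m crank '0 0 0 .09 -.2;0 0 0 .09 -.2;0 0 0 .09 -.2;0 0 0 .09 -.2;0 0 0 .09 -.2;0 0 0 .05 -.2' | head -2; python3 -m crank '.12 -.19 .045 0 -.2;.12 -.19 .045 0 -.2;.12 -.19 .045 0 -.2;.12 -.19 .045 0 -.2;.12 -.19 .05 0 -.2;.12 -.197 .05 0 -.2;0 0 0 0 -.2;0 0 0 0 -.2'|head -2
python3 - <<'E'
from h import *
go(grab("wrist"),(.512,-.145),.0035)
E
```

```text
time: 18.3
ee_pos: [0.6479, 0.0605, 0.2024]
time: 19.1
ee_pos: [0.4594, -0.1344, 0.1471]
hole [ 0.5113 -0.1458] yaw -12.1 len 0.144
head -11.9 yaw total 0.003 (0.0 rows) shift [-0.012 -0.006  0.72 ] rows 2.9 pos [ 0.4604 -0.1336  0.1474] t 19.1
```

```bash
python3 -m crank '-.012 -.006 .2 0 -.2;0 0 .22 0 -.2;0 0 .2 0 -.2;0 0 .1 0 -.2;0 0 0 0 -.2;0 0 0 0 -1;0 0 0 0 -1;0 0 0 0 -1;0 0 0 0 -1' 20;python3 -m crank '0 0 -.2 0 -1;0 0 -.25 0 -1;0 0 -.25 0 -1;0 0 0 -.09 -1;0 0 0 -.09 -1;0 0 0 -.09 -1;0 0 0 -.09 -1;0 0 0 -.09 -1;0 0 0 -.05 -1'
python3 - <<'E'
from h import *
rp(4,-130,-2,3.3)
E
```

```text
time: 20.05
ee_pos: [0.4628, -0.1355, 0.0038]
eef_rot: [0.104, 0.995, 0.0, 0.0]
ft_force: [1.0, 0.8, -1.6]
width: 0.0136
grip_force: 20.0
time: 20.95
ee_pos: [0.4623, -0.1357, 0.1437]
eef_rot: [-0.287, 0.958, 0.0, 0.0]
ft_force: [0.8, 0.2, -1.5]
width: 0.0136
grip_force: 20.0
head 33.4 yaw total 0.004 (0.0 rows) shift [-1.233  0.566  0.155] rows 5.5 pos [ 0.4623 -0.1357  0.1437] t 20.9
```

```bash
python3 -m crank '-.2 .094 0 .004 -1;-.2 .094 0 0 -1;-.2 .094 0 0 -1;-.21 .094 .05 0 -1;-.21 .095 .05 0 -1;-.21 .095 .055 0 -1;0 0 0 0 -1;0 0 0 0 -1'|head -2
python3 - <<'E'
from h import *
rp(4,-82,-2,3); rp(4,-69,-36,3)
E
```

```text
time: 21.75
ee_pos: [0.6077, 0.0936, 0.1117]
head 32.8 yaw total -0.002 (0.0 rows) shift [-0.239  0.001 -0.007] rows 1.0 pos [0.6077 0.0936 0.1117] t 21.8
head 32.8 yaw total -0.002 (0.0 rows) shift [-0.304  0.001  0.163] rows 1.4 pos [0.6077 0.0936 0.1117] t 21.8
```

```bash
python3 -m crank '-.12 0 -.007 0 -1;-.119 0 0 0 -1;0 0 0 0 -1'|sed -n '2p;4p'; python3 -m crank '-.011 0 .028 0 -1;-.011 0 .028 0 -1;-.011 0 .028 0 -1;-.011 0 .028 0 -1;-.011 0 .028 0 -1;-.01 0 .03 0 -1;0 0 0 0 -1'|sed -n '2p;4p'; python3 -m crank '.05 0 -.05 0 -1;.05 0 -.05 0 -1;.045 0 -.045 0 -1;-.04 0 -.04 0 -1;-.04 0 -.04 0 -1;0 0 0 0 -1;0 0 0 0 -1'|sed -n '2p;4p'
python3 - <<'E'
from h import *
rp(4,-80,11.8,3); c=grab("scene")
F=F3-.05*_l+np.array([-41,0])[0]/1e3*_e; p=proj(c,np.r_[F,.1594])[0];print(p)
u=p.astype(int);g=c["img"][u[1]-14:u[1]+14,u[0]-16:u[0]+16];h=cv2.cvtColor(g,cv2.COLOR_BGR2HSV)
m=(h[...,2]>186)&(h[...,1]<14)
print("\n".join("".join("#" if v else "." for v in r) for r in m),u-[16,14])
E
```

```text
ee_pos: [0.6495, 0.1191, 0.1145]
ft_force: [-0.5, 0.2, -2.0]
ee_pos: [0.6579, 0.1237, 0.0788]
ft_force: [-1.7, -2.4, -1.0]
ee_pos: [0.6484, 0.1188, 0.125]
ft_force: [0.8, -0.8, -2.3]
head 32.8 yaw total -0.003 (0.0 rows) shift [-0.009  0.006 -0.009] rows 0.1 pos [0.6484 0.1188 0.125 ] t 23.4Traceback (most recent call last):
  File "<stdin>", line 3, in <module>
NameError: name '_l' is not defined
```

```bash
cat >> h.py <<'E'
def ascii(k,u=-40,zp=42.4,vs=186,ss=14,w=14):
    c=grab("scene"); F=F3+(3-k)*.05*_l+u/1e3*_e; p=proj(c,np.r_[F,(118+zp)/1e3])[0]; o=p.astype(int)
    h=cv2.cvtColor(c["img"][o[1]-w:o[1]+w,o[0]-w:o[0]+w],cv2.COLOR_BGR2HSV); m=(h[...,2]>vs)&(h[...,1]<ss)
    print("pred at col,row",(p-o+w).round(1)); print("\n".join("".join("#" if v else "." for v in r) for r in m))
E
python3 - <<'E'
from h import *
ascii(4)
E
```

```text
pred at col,row [14.4 14.1]
............................
............................
............................
............................
............................
............................
............................
............................
............................
..............##............
.............######.........
...........#########........
........####....####........
.......####.......###.......
.......###........###.......
......####.......####.......
......####......#####.......
......####..##########......
...##..###############......
...#....##############......
.................####.......
.................##.........
............................
............................
............................
............................
............................
............................
```

```bash
python3 -m crank '-.009 .006 -.009 0 -1;-.025 0 .027 0 -1;-.025 0 .027 0 -1;-.025 0 .028 0 -1;-.025 0 .028 0 -1;-.025 0 .028 0 -1;0 0 0 0 -1'|sed -n '2p;4p'; python3 -c "
from h import *
rp(4,-45,-27,3)"
```

```text
ee_pos: [0.6709, 0.1346, 0.0986]
ft_force: [4.4, 1.0, 1.5]
head 32.8 yaw total -0.003 (0.0 rows) shift [-0.047  0.001  0.053] rows 0.3 pos [0.6709 0.1346 0.0986] t 24.2
```

```bash
python3 -m crank '-.024 0 .027 0 -1;-.023 0 .026 0 -1;0 0 0 0 -1;0 0 0 0 -1'|sed -n '2p;4p'; python3 -m crank '0 0 0 0 -.35;0 0 0 0 -.35;0 0 0 0 -.35;.05 0 -.05 0 -.35;.12 0 -.12 0 -.35;.17 0 -.17 0 -.35;0 0 -.24 0 -.35;0 0 0 0 -.35' | sed -n '2p;4p;5p'
python3 - <<'E'
from h import *
ascii(4,-12.8,5.7); ascii(5,-12.8,5.7)
go(None,(.498,.012))
E
```

```text
ee_pos: [0.6783, 0.1391, 0.0887]
ft_force: [3.9, 1.7, 0.4]
ee_pos: [0.6226, 0.101, 0.2125]
ft_force: [0.4, 0.7, 1.3]
width: 0.0281
pred at col,row [14.2 14.9]
............................
............................
............................
............................
............................
............................
............................
............................
............................
............................
................####........
########.........####.......
########.##........###......
############.......####.....
#############.....######....
#############.....######....
.....###.####....#######....
.........####...########....
..............##########....
..........#...#.#######.....
.................#####......
.................####.....#.
............................
............................
...........................#
..##.......................#
..####..................##..
...####.....................
pred at col,row [14.8 14. ]
#....................###.###
.........................###
..........................##
..............
[... 158 characters left out ...]
.
####..............##........
#########.........####......
############.......####.....
########.####.......###.....
#############......#####....
..############....#######...
.......######....########...
.........####...#########...
...........##############...
..........##############....
................#######.....
.................#####......
..................###.......
.........................#..
............................
............................
.........................##.
..........................#.
.......................#....
hole [0.4983 0.012 ] yaw 7.8 len 0.146
head 32.7 yaw total 0.277 (2.9 rows) shift [ 0.916 -0.364  0.276] rows 4.1 pos [0.6205 0.1021 0.2052] t 25.6
```

```bash
python3 -m crank '0 0 0 .092 -.2;0 0 0 .092 -.2;0 0 0 .092 -.2;.18 -.072 .05 0 -.2;.18 -.072 .05 0 -.2;.18 -.072 .05 0 -.2;.18 -.074 .06 0 -.2;.19 -.074 .06 0 -.2;0 0 0 0 -.2;0 0 0 0 -.2'|head -2
python3 - <<'E'
from h import *
go(grab("wrist"),(.498,.012),.0035)
E
```

```text
time: 26.6
ee_pos: [0.4497, 0.0051, 0.1501]
hole [0.4986 0.0115] yaw 8.1 len 0.144
head 7.9 yaw total -0.002 (0.0 rows) shift [ 0.009 -0.004  0.736] rows 2.9 pos [0.4508 0.0055 0.1507] t 26.6
```

```bash
python3 -m crank '.009 -.004 .2 0 -.2;0 0 .22 0 -.2;0 0 .21 0 -.2;0 0 .106 0 -.2;0 0 0 0 -.2;0 0 0 0 -1;0 0 0 0 -1;0 0 0 0 -1;0 0 0 0 -1' 20| sed -n '2p;5,6p';python3 -m crank '0 0 -.2 0 -1;0 0 -.25 0 -1;0 0 -.25 0 -1;0 0 0 -.092 -1;0 0 0 -.092 -1;0 0 0 -.092 -1;0 0 0 0 -1'| sed -n '2p;5,6p'
python3 - <<'E'
from h import *
rp(3,-130,-2,3)
E
```

```text
ee_pos: [0.4492, 0.0043, 0.0037]
width: 0.0136
grip_force: 20.0
ee_pos: [0.4488, 0.0042, 0.1437]
width: 0.0138
grip_force: 20.0
head 32.9 yaw total -0.001 (0.0 rows) shift [-0.908  0.193  0.153] rows 3.8 pos [0.4488 0.0042 0.1437] t 28.2
```

```bash
python3 -m crank '-.22 .048 0 0 -1;-.22 .048 .04 0 -1;-.23 .048 .05 0 -1;-.238 .049 .063 0 -1;0 0 0 0 -1;0 0 0 0 -1'|head -2
python3 - <<'E'
from h import *
rp(3,-82,-2,3)
E
```

```text
time: 28.85
ee_pos: [0.5803, 0.1349, 0.1114]
head 32.6 yaw total -0.005 (0.0 rows) shift [-0.241  0.003 -0.008] rows 1.0 pos [0.5803 0.1349 0.1114] t 28.9
```

```bash
python3 -m crank '-.12 .003 -.008 -.005 -1;-.12 0 0 0 -1;0 0 0 0 -1'|sed -n '2p;4p'; python3 -m crank '-.011 0 .028 0 -1;-.011 0 .028 0 -1;-.011 0 .028 0 -1;-.011 0 .028 0 -1;-.011 0 .028 0 -1;-.01 0 .03 0 -1;0 0 0 0 -1'|sed -n '2p;4p'; python3 -m crank '.05 0 -.05 0 -1;.05 0 -.05 0 -1;.045 0 -.045 0 -1;-.042 0 -.042 0 -1;-.043 0 -.043 0 -1;0 0 0 0 -1;0 0 0 0 -1'|sed -n '2p;4p'
python3 - <<'E'
from h import *
rp(3,-80,11.8,3); ascii(3)
E
```

```text
ee_pos: [0.6219, 0.162, 0.1155]
ft_force: [-0.4, 0.8, -1.3]
ee_pos: [0.6301, 0.1667, 0.0793]
ft_force: [-2.2, -2.4, -1.3]
ee_pos: [0.6212, 0.1615, 0.1266]
ft_force: [0.2, -0.1, -1.2]
head 33.2 yaw total 0.002 (0.0 rows) shift [-0.007  0.003 -0.001] rows 0.0 pos [0.6212 0.1615 0.1266] t 30.6
pred at col,row [14.7 14.5]
............................
............................
............................
............................
............................
............................
.................#..........
................#...........
............................
...............###..........
.............#######........
...........#########........
.........####.....###.......
........###.......####......
......#####.......####......
.......####.......####......
.......###.......#####......
.......###..##########......
........##############......
..........#######.####......
..................####......
..................###.......
............................
............................
............................
............................
............................
............................
```

Same geometry as before; insert.

```bash
python3 -m crank '-.007 .003 -.001 0 -1;-.025 0 .027 0 -1;-.025 0 .027 0 -1;-.025 0 .028 0 -1;-.025 0 .028 0 -1;-.025 0 .028 0 -1;0 0 0 0 -1'|sed -n '2p;4p'; python3 -c "
from h import *
rp(3,-45,-27,3)"
```

```text
ee_pos: [0.644, 0.1774, 0.0985]
ft_force: [3.7, 2.3, 0.6]
head 33.2 yaw total 0.002 (0.0 rows) shift [-0.043 -0.002  0.052] rows 0.3 pos [0.644  0.1774 0.0985] t 31.3
```

```bash
python3 -m crank '-.022 0 .027 0 -1;-.022 0 .026 0 -1;0 0 0 0 -1;0 0 0 0 -1'|sed -n '2p;4p'; python3 -m crank '0 0 0 0 -.35;0 0 0 0 -.35;0 0 0 0 -.35;.05 0 -.05 0 -.35;.12 0 -.12 0 -.35;.17 0 -.17 0 -.35;0 0 -.24 0 -.35;0 0 0 0 -.35' | sed -n '2p;4p;5p'
python3 - <<'E'
from h import *
ascii(3,-12.8,5.7)
for h,y,l in spanners(grab("scene")):print(h.round(3),y.round(1),l.round(3))
go(None,(.498,.149))
E
```

```text
ee_pos: [0.6508, 0.1816, 0.0885]
ft_force: [4.0, 1.3, 1.1]
ee_pos: [0.5954, 0.1434, 0.2119]
ft_force: [-0.1, -0.0, 0.6]
width: 0.0284
pred at col,row [14.  14.2]
............................
............................
............................
..........#.................
........#...................
............................
............................
............................
............................
................####........
###..............####.......
#######...........####......
#######.####.......####.....
############......######....
#############.....######....
..##########.....#######....
.........###....########....
..............##########....
................#######.....
.................#####......
.................###........
............................
............................
............................
..###.......................
..####......................
...####.....................
....###.....................
[ 0.465 -0.44 ] 16.6 0.113
hole [ 0.4664 -0.444 ] yaw 11.0 len 0.114
head 33.2 yaw total 0.247 (2.6 rows) shift [ 1.433 -2.767  0.275] rows 12.5 pos [0.5933 0.1442 0.205 ] t 32.6
```

```bash
python3 -c "
from h import *
plan((.4491,.158,.17),-10.5)"
```

```text
head 33.2 yaw total 0.485 (5.1 rows) shift [ 0.722 -0.064  0.175] rows 3.0 pos [0.5933 0.1442 0.205 ] t 32.6
```

```bash
python3 -m crank '0 0 0 .093 -.2;0 0 0 .093 -.2;0 0 0 .093 -.2;0 0 0 .093 -.2;0 0 0 .093 -.2;0 0 0 .02 -.2;.24 -.02 .05 0 -.2;.24 -.02 .06 0 -.2;.24 -.024 .06 0 -.2;0 0 0 0 -.2'|head -2
python3 - <<'E'
from h import *
c=grab("wrist","w5.png")
for h,y,l in spanners(c):print(h.round(3),y.round(1),l.round(3))
go(c,(.498,.149),.0035)
E
```

```text
time: 33.65
ee_pos: [0.4421, 0.1576, 0.1669]
[0.5   0.148] -10.6 0.145
[0.472 0.282] -12.2 0.144
hole [0.4996 0.1481] yaw -10.6 len 0.145
head -10.1 yaw total 0.005 (0.1 rows) shift [-0.023 -0.     0.827] rows 3.3 pos [0.446  0.1581 0.169 ] t 33.7
```

```bash
python3 -m crank '-.021 0 .2 .005 -.2;0 0 .22 0 -.2;0 0 .22 0 -.2;0 0 .187 0 -.2;0 0 0 0 -.2;0 0 0 0 -1;0 0 0 0 -1;0 0 0 0 -1;0 0 0 0 -1' 20| sed -n '2p;5,6p';python3 -m crank '0 0 -.2 0 -1;0 0 -.25 0 -1;0 0 -.25 0 -1;0 0 0 -.093 -1;0 0 0 -.093 -1;0 0 0 -.093 -1;0 0 0 -.093 -1;0 0 0 -.093 -1;0 0 0 -.02 -1;0 0 0 0 -1'| sed -n '2p;5,6p'
python3 - <<'E'
from h import *
rp(2,-130,-2,3)
E
```

```text
ee_pos: [0.4542, 0.1573, 0.0056]
width: 0.0137
grip_force: 20.0
ee_pos: [0.4537, 0.1571, 0.1453]
width: 0.0136
grip_force: 20.0
head 32.8 yaw total -0.003 (0.0 rows) shift [-0.471 -0.185  0.162] rows 2.1 pos [0.4537 0.1571 0.1453] t 35.6
```

```bash
python3 -m crank '-.16 -.062 .05 0 -1;-.16 -.062 .05 0 -1;-.15 -.061 .06 0 -1;0 0 0 0 -1;0 0 0 0 -1'|head -2
python3 - <<'E'
from h import *
rp(2,-78,-2,1); rp(2,-66,-34.4,1); rp(2,-76.6,13.8,1)
E
```

```text
time: 36.1
ee_pos: [0.5527, 0.1763, 0.1125]
head 32.6 yaw total -0.004 (0.0 rows) shift [-0.264  0.004 -0.012] rows 1.1 pos [0.5527 0.1763 0.1125] t 36.1
head 32.6 yaw total -0.004 (0.0 rows) shift [-0.324  0.004  0.15 ] rows 1.4 pos [0.5527 0.1763 0.1125] t 36.1
head 32.6 yaw total -0.004 (0.0 rows) shift [-0.271  0.004 -0.091] rows 1.1 pos [0.5527 0.1763 0.1125] t 36.1
```

```bash
python3 -m crank '-.13 .004 -.012 -.004 -1;-.134 0 0 0 -1;0 0 0 0 -1'|sed -n '2p;4p'; python3 -m crank '-.01 0 .027 0 -1;-.01 0 .027 0 -1;-.01 0 .027 0 -1;-.01 0 .027 0 -1;-.01 0 .027 0 -1;-.01 0 .027 0 -1;0 0 0 0 -1'|sed -n '2p;4p'; python3 -m crank '.05 0 -.05 0 -1;.05 0 -.05 0 -1;.047 0 -.047 0 -1;-.045 0 -.045 0 -1;-.046 0 -.046 0 -1;0 0 0 0 -1;0 0 0 0 -1'|sed -n '2p;4p'
python3 - <<'E'
from h import *
rp(2,-76.6,13.8,1); ascii(2)
E
```

```text
ee_pos: [0.5978, 0.2085, 0.1165]
ft_force: [-0.0, -1.1, -0.7]
ee_pos: [0.6053, 0.2117, 0.0821]
ft_force: [-3.3, -1.7, -0.4]
ee_pos: [0.5972, 0.2064, 0.1308]
ft_force: [-1.1, 0.2, -1.6]
head 33.1 yaw total 0.001 (0.0 rows) shift [-0.003 -0.001  0.   ] rows 0.0 pos [0.5972 0.2064 0.1308] t 37.8
pred at col,row [14.4 14.3]
............................
............................
............................
............................
............................
............................
............................
............................
............................
............................
............................
...........########.........
..........##.....######.....
.........#........####......
.........#........####......
........###.......####......
.......####.....#######.....
........###############.....
.........##############.....
.............##...####......
..#...............####......
.#..........................
............................
............................
............................
............................
............................
............................
```

```bash
python3 -m crank '-.003 0 0 0 -1;-.025 0 .027 0 -1;-.025 0 .027 0 -1;-.025 0 .028 0 -1;-.025 0 .028 0 -1;-.025 0 .028 0 -1;0 0 0 0 -1'|sed -n '2p;4p'; python3 -c "
from h import *
rp(2,-42.2,-24.2,1)"
```

```text
ee_pos: [0.6198, 0.2212, 0.1025]
ft_force: [3.6, 1.7, 1.4]
head 33.1 yaw total 0.001 (0.0 rows) shift [-0.04  -0.002  0.048] rows 0.3 pos [0.6198 0.2212 0.1025] t 38.5
```

```bash
python3 -m crank '-.021 0 .025 0 -1;-.021 0 .025 0 -1;0 0 0 0 -1;0 0 0 0 -1'|sed -n '2p;4p'; python3 -m crank '0 0 0 0 -.35;0 0 0 0 -.35;0 0 0 0 -.35;.05 0 -.05 0 -.35;.12 0 -.12 0 -.35;.17 0 -.17 0 -.35;0 0 -.24 0 -.35;0 0 0 0 -.35' | sed -n '2p;4p;5p'
python3 - <<'E'
from h import *
ascii(2,-12.8,5.7)
plan((.4237,.292,.15),-12.3)
E
```

```text
ee_pos: [0.626, 0.225, 0.093]
ft_force: [2.0, 1.1, 0.3]
ee_pos: [0.571, 0.1879, 0.2154]
ft_force: [1.5, 0.9, -0.4]
width: 0.0282
pred at col,row [14.4 14. ]
.......#......#.............
.............###............
............................
............................
............................
............................
............................
.....#......................
............................
.................####.......
.....#...........####.......
########..........####......
########..###......####.....
#############......#####....
#############.....######....
.############....#######....
..........###...########....
...........#############....
...........###...######.....
.................#####......
................###.........
............................
............................
...##.......................
...####.....................
....####....................
.....###....................
....######..................
head 33.1 yaw total 0.504 (5.3 rows) shift [0.826 0.35  0.313] rows 3.8 pos [0.5703 0.1883 0.2126] t 39.8
```

```bash
python3 -m crank '0 0 0 .093 -.2;0 0 0 .093 -.2;0 0 0 .093 -.2;0 0 0 .093 -.2;0 0 0 .093 -.2;0 0 0 .039 -.2;.21 .087 .075 0 -.2;.21 .087 .075 0 -.2;.21 .088 .08 0 -.2;.2 .088 .08 0 -.2'|head -2; python3 -m crank '0 0 0 0 -.2;0 0 0 0 -.2'|head -2;python3 - <<'E'
from h import *
c=grab("wrist")
for h,y,l in spanners(c):print(h.round(3),y.round(1),l.round(3))
go(c,(.472,.282),.003)
E
```

```text
time: 40.8
ee_pos: [0.4196, 0.2926, 0.1459]
time: 41.0
ee_pos: [0.4205, 0.2924, 0.1465]
[0.563 0.314] 72.5 0.154
[0.473 0.281] -12.1 0.144
hole [0.4732 0.281 ] yaw -12.1 len 0.144
head -12.3 yaw total -0.002 (0.0 rows) shift [-0.012  0.003  0.72 ] rows 2.9 pos [0.4218 0.2915 0.147 ] t 41.0
```

```bash
python3 -m crank '-.012 .003 .2 0 -.2;0 0 .22 0 -.2;0 0 .2 0 -.2;0 0 .1 0 -.2;0 0 0 0 -.2;0 0 0 0 -1;0 0 0 0 -1;0 0 0 0 -1;0 0 0 0 -1' 20| sed -n '2p;5,6p';python3 -m crank '0 0 -.2 0 -1;0 0 -.25 0 -1;0 0 -.25 0 -1;0 0 0 -.093 -1;0 0 0 -.093 -1;0 0 0 -.093 -1;0 0 0 -.093 -1;0 0 0 -.093 -1;0 0 0 -.039 -1;0 0 0 0 -1'| sed -n '2p;5,6p'
python3 - <<'E'
from h import *
rp(1,-130,-2,2)
E
```

```text
ee_pos: [0.4245, 0.2918, 0.0034]
width: 0.0135
grip_force: 20.0
ee_pos: [0.4241, 0.2917, 0.1432]
width: 0.0139
grip_force: 20.0
head 33.1 yaw total 0.001 (0.0 rows) shift [-0.229 -0.58   0.146] rows 2.6 pos [0.4241 0.2917 0.1432] t 43.0
```

```bash
python3 -m crank '-.076 -.19 .04 0 -1;-.076 -.19 .05 0 -1;-.077 -.2 .056 0 -1;0 0 0 0 -1;0 0 0 0 -1'|head -2
python3 - <<'E'
from h import *
rp(1,-82,-2,3)
E
```

```text
time: 43.45
ee_pos: [0.5262, 0.2184, 0.1135]
head 32.8 yaw total -0.002 (0.0 rows) shift [-0.24   0.005  0.002] rows 1.0 pos [0.5262 0.2184 0.1135] t 43.5
```

```bash
python3 -m crank '-.12 .005 -.002 0 -1;-.12 0 0 0 -1;0 0 0 0 -1'|sed -n '2p;4p'; python3 -m crank '-.011 0 .028 0 -1;-.011 0 .028 0 -1;-.011 0 .028 0 -1;-.011 0 .028 0 -1;-.011 0 .028 0 -1;-.01 0 .03 0 -1;0 0 0 0 -1'|sed -n '2p;4p'; python3 -m crank '.05 0 -.05 0 -1;.05 0 -.05 0 -1;.045 0 -.045 0 -1;-.042 0 -.042 0 -1;-.043 0 -.043 0 -1;0 0 0 0 -1;0 0 0 0 -1'|sed -n '2p;4p'
python3 - <<'E'
from h import *
rp(1,-80,11.8,3); ascii(1)
E
```

```text
ee_pos: [0.566, 0.2501, 0.1145]
ft_force: [-0.8, 0.2, -1.6]
ee_pos: [0.5749, 0.2532, 0.0791]
ft_force: [-3.2, -1.3, -1.0]
ee_pos: [0.5661, 0.2471, 0.1263]
ft_force: [-0.2, -0.0, -1.0]
head 33.1 yaw total 0.001 (0.0 rows) shift [-0.005 -0.006 -0.002] rows 0.0 pos [0.5661 0.2471 0.1263] t 45.1
pred at col,row [14.7 14.6]
............................
............................
............................
............................
............................
............................
............................
............................
............................
............................
............................
............#######.........
.........####.....##........
........####.......##.......
........####.......##.......
.......####.......####......
.......####......####.......
........###.....#####.......
..........###########.......
..................###.......
..................##........
............................
............................
............................
............................
............................
..#..........#..............
.#..........................
```

```bash
python3 -m crank '-.005 -.004 -.002 0 -1;-.025 0 .027 0 -1;-.025 0 .027 0 -1;-.025 0 .028 0 -1;-.025 0 .028 0 -1;-.025 0 .028 0 -1;0 0 0 0 -1'|sed -n '2p;4p'; python3 -c "
from h import *
rp(1,-45,-27,3)"
```

```text
ee_pos: [0.5895, 0.2613, 0.0985]
ft_force: [4.9, 2.3, 0.7]
head 33.1 yaw total 0.001 (0.0 rows) shift [-0.043 -0.002  0.053] rows 0.3 pos [0.5895 0.2613 0.0985] t 45.9
```

```bash
python3 -m crank '-.022 0 .027 0 -1;-.022 0 .026 0 -1;0 0 0 0 -1;0 0 0 0 -1'|sed -n '2p;4p'; python3 -m crank '0 0 0 0 -.35;0 0 0 0 -.35;0 0 0 0 -.35;.05 0 -.05 0 -.35;.12 0 -.12 0 -.35;.17 0 -.17 0 -.35;0 0 -.24 0 -.35;0 0 -.24 0 -.35;0 0 -.24 0 -.35;0 0 0 0 -1' | sed -n '2p;4p;5p'
python3 - <<'E'
from h import *
ascii(1,-12.8,5.7)
plan((.7276,.233,.32),33)
E
```

```text
ee_pos: [0.596, 0.2655, 0.0884]
ft_force: [2.6, 1.1, 0.5]
ee_pos: [0.541, 0.2286, 0.3072]
ft_force: [0.7, 0.3, -0.2]
width: 0.0251
pred at col,row [14.4 14.2]
............................
............................
............................
............................
............................
............................
............................
............................
............................
.#.....#....................
.................####.......
#.#####...........#####...#.
############.......####.....
#############......#####..#.
#############.....######.#..
############.....#######....
........####.###########....
..........##############....
...........###.########...#.
................#######..#..
...............####.........
............................
............................
....#....................#..
...####.....................
....####....................
.....####.#..........#......
.....#####........###.......
head 33.1 yaw total 0.001 (0.0 rows) shift [-0.799 -0.492 -0.081] rows 3.8 pos [0.5401 0.2284 0.3037] t 47.4
```

```bash
python3 -m crank '-.2 -.123 -.02 0 -1;-.2 -.123 -.02 0 -1;-.2 -.123 -.02 0 -1;-.2 -.123 -.02 0 -1;0 0 0 0 -1;0 0 0 0 -1'|head -2
python3 - <<'E'
from h import *
c=grab("wrist","w6.png")
for h,y,l in spanners(grab("scene")):print(h.round(3),y.round(1),l.round(3))
E
```

```text
time: 47.95
ee_pos: [0.7255, 0.232, 0.3132]
[ 0.466 -0.441] 15.1 0.113
```

View pics/w6.png

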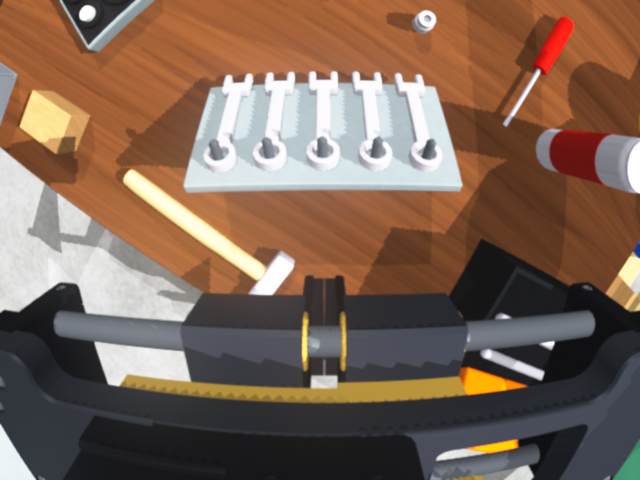

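Run:
```python
from h import *
import h as H
c=grab("wrist"); s=grab("scene")
for k in range(1,6):
    F=F3+(3-k)*.05*H._l; q=lambda u,z:np.r_[F+u/1e3*H._e,(118+z)/1e3]
    p=proj(c,[q(-8.1,1.1),q(-12.7,5.7)])  # mid, top face
    g=grey(c["img"],190,20);o=p[0].astype(int);m=np.zeros_like(g);m[o[1]-18:o[1]+20,o[0]-20:o[0]+20]=255
    ys,xs=np.nonzero(g&m); row=ys.max(); print(k,p.round(1).tolist(),"ring cols",xs.min(),xs.max(),"bottom row",row, "pred bottom",proj(c,[q(-8.1+11.3+4.6,1.1+11.3-4.6),q(-8.1+11.3-4.6,1.1+11.3+4.6)])[:,1].round(1))
plan((.6372,-.2692,.09),-22.9)
```

```text
1 [[421.5, 157.1], [422.9, 152.8]] ring cols 401 440 bottom row 176 pred bottom [173.8 165.6]
2 [[371.7, 155.6], [372.4, 151.3]] ring cols 351 390 bottom row 174 pred bottom [172.7 164.2]
3 [[320.0, 155.1], [320.0, 150.7]] ring cols 300 339 bottom row 174 pred bottom [172.3 163.7]
4 [[268.6, 155.7], [267.8, 151.3]] ring cols 248 287 bottom row 174 pred bottom [172.7 164.2]
5 [[219.1, 157.1], [217.6, 152.9]] ring cols 199 238 bottom row 176 pred bottom [173.8 165.6]
head 33.1 yaw total 0.622 (6.6 rows) shift [-0.58  -2.485  1.139] rows 11.2 pos [0.7237 0.2339 0.3179] t 48.1
```

```bash
python3 -m crank '0 0 0 .09 -1;0 0 0 .09 -1;0 0 0 .09 -1;0 0 0 .09 -1;0 0 0 .09 -1;0 0 0 .09 -1;0 0 0 .082 -1' 10|head -2; python3 -m crank '-.058 -.2485 .0 0 -1;-.058 -.2485 .0 0 -1;-.058 -.2485 .0 0 -1;-.058 -.2485 .0 0 -1;-.058 -.2485 .0 0 -1;-.058 -.2485 .0 0 -1;-.058 -.2485 .0 0 -1;-.058 -.2485 .0 0 -1;-.058 -.2485 .0 0 -1;-.058 -.2485 .0 0 -1'|head -2;  python3 -m crank '0 0 .24 0 -1;0 0 .24 0 -1;0 0 .24 0 -1;0 0 .2 0 -1;0 0 0 0 -1;0 0 0 0 -1'|head -2
python3 - <<'E'
from h import *
plan((.6372,-.2692,.065),-22.9)
E
```

```text
time: 48.85
ee_pos: [0.7237, 0.2342, 0.3183]
time: 49.85
ee_pos: [0.6389, -0.2598, 0.3179]
time: 50.45
ee_pos: [0.6401, -0.2586, 0.1345]
head -22.9 yaw total 0.000 (0.0 rows) shift [-0.007 -0.055  0.348] rows 1.4 pos [ 0.6401 -0.2586  0.1345] t 50.5
```

```bash
python3 -m crank '-.007 -.055 .15 0 -1;0 0 .198 0 -1;0 0 0 0 -1;0 0 0 0 -1'|sed -n '2p;4p'
python3 - <<'E'
from h import *
plan((.6372,-.2692,.0455),-22.9)
E
```

```text
ee_pos: [0.6381, -0.2702, 0.066]
ft_force: [0.8, 0.2, 0.7]
head -22.9 yaw total 0.000 (0.0 rows) shift [0.006 0.003 0.103] rows 0.4 pos [ 0.6381 -0.2702  0.066 ] t 50.9
```

```bash
python3 -m crank '0 .003 .06 0 -1;0 0 .043 0 -1;0 0 0 0 -1;0 0 0 0 -1'|sed -n '2p;4p';python3 -m crank '0 0 0 0 -1;0 0 0 0 -1'|sed -n '2p;4p'; python3 -m crank '0 0 -.103 0 -1;0 0 -.05 0 -1;0 0 0 0 -1;0 0 0 0 -1'|sed -n '2p;4p'
python3 - <<'E'
from h import *
plan((.6792,-.1695,.065),-22.9)
E
```

```text
ee_pos: [0.6393, -0.2701, 0.0463]
ft_force: [-2.9, 4.3, 21.2]
ee_pos: [0.6393, -0.2701, 0.0463]
ft_force: [-3.3, 4.2, 22.5]
ee_pos: [0.6372, -0.2693, 0.0726]
ft_force: [0.6, -0.1, -0.4]
head -22.9 yaw total -0.000 (0.0 rows) shift [0.001 0.541 0.038] rows 2.2 pos [ 0.6372 -0.2693  0.0726] t 51.9
```

```bash
python3 -m crank '0 .18 0 0 -1;0 .18 0 0 -1;0 .181 0 0 -1;0 0 0 0 -1;0 0 0 0 -1'|sed -n '2p;4p'; python3 -m crank '0 0 .08 0 -1;0 0 .06 0 -1;0 0 0 0 -1;0 0 0 0 -1'|sed -n '2p;4p'; python3 -m crank '0 0 -.1 0 -1;0 0 -.04 0 -1;0 0 0 0 -1;0 0 0 0 -1'|sed -n '2p;4p'
python3 - <<'E'
from h import *
plan((.6582,-.2194,.0726),-22.9)
E
```

```text
ee_pos: [0.6792, -0.1686, 0.0718]
ft_force: [-0.2, -1.7, -0.1]
ee_pos: [0.6789, -0.1717, 0.0463]
ft_force: [-7.1, 2.6, 20.1]
ee_pos: [0.6788, -0.1701, 0.0719]
ft_force: [-0.5, 0.1, -0.3]
head -22.9 yaw total -0.001 (0.0 rows) shift [-0.001 -0.267 -0.004] rows 1.1 pos [ 0.6788 -0.1701  0.0719] t 53.1
```

```bash
python3 -m crank '0 -.13 0 0 -1;0 -.137 0 0 -1;0 0 0 0 -1;0 0 0 0 -1'|sed -n '2p;4p'; python3 -m crank '0 0 .08 0 -1;0 0 .06 0 -1;0 0 0 0 -1;0 0 0 0 -1'|sed -n '2p;4p'; python3 -m crank '0 0 -.1 0 -1;0 0 -.04 0 -1;0 0 0 0 -1;0 0 0 0 -1'|sed -n '2p;4p'
python3 - <<'E'
from h import *
plan((.6372,-.2692,.0726),-22.9)
E
```

```text
ee_pos: [0.6578, -0.2196, 0.072]
ft_force: [1.0, 1.3, -0.6]
ee_pos: [0.6594, -0.2179, 0.0463]
ft_force: [-6.1, 4.8, 22.2]
ee_pos: [0.6583, -0.2184, 0.0717]
ft_force: [0.0, 0.3, -0.8]
head -22.9 yaw total 0.000 (0.0 rows) shift [-0.002 -0.275 -0.004] rows 1.1 pos [ 0.6583 -0.2184  0.0717] t 54.4
```

```bash
python3 -m crank '0 -.135 0 0 -1;0 -.137 0 0 -1;0 0 0 0 -1;0 0 0 0 -1'|sed -n '2p;4p'; python3 -m crank '0 0 .08 0 -1;0 0 .06 0 -1;0 0 0 0 -1;0 0 0 0 -1'|sed -n '2p;4p'; python3 -m crank '0 0 -.1 0 -1;0 0 -.04 0 -1;0 0 0 0 -1;0 0 0 0 -1'|sed -n '2p;4p'
python3 - <<'E'
from h import *
plan((.5855,-.2475,.0726),-22.9)
E
```

```text
ee_pos: [0.6367, -0.2695, 0.0719]
ft_force: [0.6, 0.5, -0.4]
ee_pos: [0.6384, -0.2679, 0.0463]
ft_force: [-6.3, 5.4, 23.3]
ee_pos: [0.6372, -0.2685, 0.0718]
ft_force: [0.6, -0.1, -0.5]
head -22.9 yaw total 0.000 (0.0 rows) shift [ 0.279 -0.004 -0.004] rows 1.1 pos [ 0.6372 -0.2685  0.0718] t 55.5
```

Now the lock key, held about 2.6 s.

```bash
python3 -m crank '.14 -.004 0 0 -1;.139 0 0 0 -1;0 0 0 0 -1;0 0 0 0 -1'|sed -n '2p;4p'; python3 -m crank '0 0 .08 0 -1;0 0 .06 0 -1;0 0 0 0 -1;0 0 0 0 -1;0 0 0 0 -1;0 0 0 0 -1;0 0 0 0 -1;0 0 0 0 -1;0 0 0 0 -1;0 0 0 0 -1'|sed -n '2p;4p'; python3 -m crank '0 0 0 0 -1;0 0 0 0 -1;0 0 0 0 -1;0 0 0 0 -1;0 0 0 0 -1;0 0 0 0 -1;0 0 0 0 -1;0 0 0 0 -1;0 0 0 0 -1;0 0 0 0 -1'|sed -n '2p;4p'; python3 -m crank '0 0 0 0 -1;0 0 0 0 -1;0 0 0 0 -1;0 0 0 0 -1;0 0 0 0 -1;0 0 -.1 0 -1;0 0 -.2 0 -1;0 0 -.25 0 -1;0 0 -.25 0 -1;0 0 0 0 -1'|sed -n '2p;4p'
python3 - <<'E'
from h import *
for k in (1,3,5): ascii(k,-12.8,5.7,w=10)
E
```

```text
ee_pos: [0.5855, -0.2474, 0.0723]
ft_force: [-0.1, -0.2, 1.0]
ee_pos: [0.5868, -0.2483, 0.0462]
ft_force: [-6.3, 5.9, 25.2]
ee_pos: [0.5868, -0.2483, 0.0462]
ft_force: [-6.0, 6.2, 24.9]
ee_pos: [0.5881, -0.2502, 0.2105]
ft_force: [-1.0, -1.6, -0.8]
pred at col,row [10.4 10.2]
....................
....................
....................
....................
....................
....................
....................
................##..
######..........###.
#########......####.
#########......#####
########......######
......##....########
............#######.
..............#####.
..............###...
....................
....................
....................
....................
pred at col,row [10.  10.2]
....................
....................
....................
....................
....................
....................
.............#......
###.............##..
###.####.......###..
########.......####.
#########.....#####.
########.....#######
....####....########
...........########.
.............#####..
..............####..
..............#.....
....................
....................
....................
pred at col,row [10.8 10. ]
....................
....................
....................
....................
....................
..............#.....
##.##.........####..
#######........####.
####.####.......###.
#########.......####
##########.....#####
...######.....######
.....####....#######
.......#############
.......#####.#######
..............#####.
..............####..
....................
....................
....................
```

```bash
python3 -m crank '0 0 0 0 -1;0 0 0 0 -1;0 0 0 0 -1'|head -2; python3 -c "
from bench import workorder
print(workorder.close_job())"
```

```text
time: 59.4
ee_pos: [0.5854, -0.248, 0.204]
the job is handed in; nothing more can be done
None
```

The job is handed in at about 59 s on the clock: I woke the rack, hung all five spanners one to a peg against the face, and pressed the right, left, middle, right and lock keys in that order, with the lock held about 2 s or more; camera checks showed every ring home, but the hand-in gave no verdict.

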